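# Run down the wing nut of a terrine press

### The arm

A 6-joint arm with a two-finger parallel gripper is mounted at the origin on the work surface. World frame = base frame: x ahead of the robot, y to its left, z up, the work surface at z = 0. Lengths are in m, angles in degrees, forces in N, time in s.
With the tool pointing down it reaches from about 0.3 to 0.75 m from the base axis. Payload 8.5 kg.
Tool frame: the origin (TCP) lies between the finger pads; the fingertips stand ahead of it and the grasp point (between the pads) lies 8 mm behind it (env.tcp_to_tips is the z of the fingertips in the tool frame, in m); z points along the fingers, x is the direction in which the jaws open and shut, and the axes are right-handed (so a half turn about z gives the same grasp; the last joint's range is limited). The gripper opens to 85 mm and grips with 20 to 120 N. Pads are 22 mm wide; open, the fingers measure 114 mm over their backs; the gripper's body (76 mm by 85 mm) begins 54 mm behind the grasp point. The pads swing forward as they close: fully open they stand 13 mm farther back than shut.
Start: joints at [52.065, 21.807, 74.336, -0, 83.858, -12.336], TCP at [0.238, 0.496, 0.242] pointing down, gripper open.
Joint ranges: [-178.18, 178.18], [-50.72, 133.34], [12.68, 142.11], [-81.47, 261.47], [9.98, 163.14], [-165.26, 165.26]. Speed limits (degrees/s): [136.94, 136.94, 180, 180, 180, 180].

### API

Orientations are given as a 3x3 rotation matrix whose columns are the frame's x, y, z axes.
In Python, from rig import observe, viewer, env gives the robot as it stands.
- The arm moves only by the tool jog_arm, never from a script. Its arguments are lists of equal length, an entry for each row: "dr": the turn, a rotation vector about the tool's x, y, z in rad, a list of three; "slide": the shift along the tool's x, y, z in m, a list of three; "gripper": the opening, from -1 (shut) to 1 (fully open), so that 0 is half open. In form: {"dr": [[rx, ry, rz], ...], "slide": [[dx, dy, dz], ...], "gripper": [gripper, ...]}. A call has exactly 10 rows; each row shifts and turns the commanded pose from where the row before left it, along the tool's axes as they then stand; what a row does not reach is not made up. A row lasts 1/10 s, in which the tool goes at most 50 mm and 8.59 degrees, less where a joint would pass 70% of its speed; a pose out of reach is approached as far as the arm can. A call is refused whole if a number of a shift passes 0.05 or a number of a turn 0.15, either way. A call with a gripper value outside its range is refused whole. The fingers move at their own pace and stop on an object; "force" is the grip in N (left out, the last holds). Time passes only in rows, so rows that do not move let the fingers close, or fill a call up. It gives the time, the measured TCP pose, the force and the opening at its end, in the units of the state.
- observe(): the state, without advancing time (a new reading comes with each control period).
- viewer.get_image(name): name is "scene" or "side" or "wrist"; returns a dict with "pixels" (480x640x3 uint8, blue, green, red), "camera_matrix" (3x3 intrinsics, pixels), "R" (3x3) and "t" (3): a world point X has camera coordinates R X + t. Camera axes: x right, y down, z forward; pixel columns grow to the right and rows downward; lengths in m; the calibration is good to about 2 mm. A picture is of the moment at which its call begins. There is no depth.
- env.close_job(): hands the job in, once; it reports no verdict.
The state is a dict: "time_s": time; "q": joint angles; "qvel": joint speeds; "joint_efforts": joint torques, N m; "position": TCP position; "tool_rot": TCP orientation; "ft_force": force on the tool from outside, world axes, zero at the start; "wrist_torque": the same for the moment, N m; "grip_width": finger opening in m.
Only numpy, scipy, OpenCV 4.12 (cv2) and the standard library are available. Lean on these libraries where they do the work, as an engineer would, in place of code of your own. Each camera call takes 0.05 s, during which the arm holds its last target.

### The job

The lid of the steel terrine press still stands up off its tin. Push the wings of its brass wing nut round with a fingertip, stroke after stroke, clockwise seen from above, until the nut comes up against its stop and the lid is fully down on the rim. Only push the nut, never grip it or take it between the fingers; leave the other things on the worktop where they are, and finish with the hand clear.

Things in the scene. Friction and masses are not known exactly. Their poses are not given: they have to be found in the camera images.
- nut_mid (a point): Centre of the press's brass wing nut, on its vertical axis, half-way up the wings. Hub 22 mm across; two flat upright wings along this frame's +x and -x, each reaching 34 mm from the axis, 6 mm thick (y), from 11 mm below to 11 mm above this point. Frame turns with the nut, z up. Lid top is 19 mm below; the bare stud rises through the hub to at most 33 mm above. Nut and lid sink together.
- wing_nut (a joint): How far the nut is tightened, rad: 0 = lid fully raised; grows as the nut turns clockwise seen from above; hard stop at 11.3 = lid fully home. Starts between 0 and 4.4. Turns freely (friction about 0.04 N m, 1 to 2 N at a wing) and stays where it is left.
- press_lid (a joint): How far the lid has come down, in m: 0 = 10.8 mm above the rim, 0.0108 = down on the rim. Driven only by the nut, 6 mm a turn; pushing on the lid does not move it.
- press: The terrine press, fixed to the worktop: steel tin 110 mm (x) by 200 mm (y), 75 mm tall, with a loop handle at each y end reaching 122 mm from the middle, and a flat aluminium lid 116 by 206 by 6 mm. A washer, 34 mm across, stands 2 mm above the lid under the nut. Origin: centre of the tin's underside, on the nut's axis; z up.
- pin_top (a point): Top of the lid's fixed guide pin, an upright steel rod 10 mm across which stands through the lid 42 mm from the nut's axis on the press's -x side; its top is 135 mm above the worktop, above the wings, so a finger cannot well pass round that side.
- pepper_mill: Loose dark wooden pepper mill, 52 mm across, 130 mm tall, beside the press. Origin: centre of its underside. Leave alone.
- spice_jar: Loose glass jar with black cap, 50 mm across, 90 mm tall, beside the press. Origin: centre of its underside. Leave alone.
- pinch_bowl: Loose small white bowl, 60 mm across, 30 mm tall, beside the press. Origin: centre of its underside. Leave alone.
- ramekin: Loose white ramekin, 80 mm across, 45 mm tall, on the chopping board. Origin: centre of its underside. Leave alone.
- pastry_ring: Loose steel pastry ring, 70 mm across, 40 mm tall, on the chopping board. Origin: centre of its underside. Leave alone.
- mug: Loose blue mug, 76 mm across, 90 mm tall. Origin: centre of its underside. Leave alone.
- spoon: Loose spoon with wooden handle and steel bowl, lying flat. Leave alone.

How it is judged (in metres and radians):
On the way:
1. the nut has been run more than half-way down (value of joint wing_nut above 6.5 rad).
At the end, for the whole second after the job is handed in: The wing nut is at rest within 0.35 rad (20 degrees) of its stop at 11.3 rad, so that the lid is down on the tin's rim (within 0.6 mm) (value of joint wing_nut above 10.95 rad and value of joint press_lid above 0.0102 m and velocity of joint wing_nut between -0.05 and 0.05 rad/s); the robot touches nothing.
It fails at once if the nut is gripped or taken between the fingers instead of being pushed round (contact force between the fingers and wing_nut above 0.5 N and y of the grasp point in the frame of nut_mid between -0.004 and 0.004 m and x of the grasp point in the frame of nut_mid between -0.034 and 0.034 m and z of the grasp point in the frame of nut_mid below 0.024 m).
It fails at once if a bystander is lifted or pushed more than 25 mm (distance of any of pepper_mill, spice_jar, pinch_bowl, ramekin, pastry_ring, mug, spoon from where it was at the start of the episode above 0.025 m).
It fails at once if a bystander is tipped over (angle between any of pepper_mill, spice_jar, pinch_bowl, ramekin, pastry_ring, mug's own z axis and vertical above 0.5 rad).
It also fails if it takes over 66 s, if anything falls off the work surface, if the arm or the gripper's body presses on something with over 40 N, if the wrist force passes 120 N, or if a joint passes its speed limit or range.

## Working session

There is one attempt and no reset: what is moved stays moved. The work goes in short steps, Python scripts to look and compute and a tool call to move; the robot and the scene stay as the last step left them, time stands still between calls to the robot, and variables do not carry over. Pictures are saved under pics/ and viewed, and the job is handed in when it is done.

Besides the shell and the picture viewer there is one more tool, called after "Call:" as name(argument=value, ...) on one line, values as JSON. jog_arm: Moves the arm, as the interface text tells. Its arguments: {"type":"object","properties":{"dr":{"type":"array","items":{"type":"array","items":{"type":"number"}}},"slide":{"type":"array","items":{"type":"array","items":{"type":"number"}}},"gripper":{"type":"array","items":{"type":"number"}},"force":{"type":"number"}},"required":["dr","slide","gripper"]}

```bash
ls; mkdir -p pics; python3 - <<'E'
from rig import observe, viewer, env
import cv2
s=observe(); print(s, env.tcp_to_tips)
for n in ["scene","side","wrist"]:
    im=viewer.get_image(n); cv2.imwrite(f"pics/{n}0.png",im["pixels"]); print(n,im["camera_matrix"],im["R"],im["t"])
E
```

```text
pics
{'time_s': 0.0, 'q': array([ 5.20640428e+01,  2.18416017e+01,  7.43848292e+01,  1.05514483e-03,
        8.38575674e+01, -1.23358897e+01]), 'qvel': array([-0.01169587,  0.01999994, -0.0024486 , -0.09122671,  0.07312529,
       -0.04446948]), 'joint_efforts': array([ 9.42602746e-04, -4.48478222e+01, -2.31275439e+01, -1.38674086e-04,
        4.91759100e-03,  3.00801150e-05]), 'position': array([0.23747479, 0.4957877 , 0.24170559]), 'tool_rot': array([[ 4.32087947e-01,  9.01831008e-01, -9.15736346e-04],
       [ 9.01830342e-01, -4.32088790e-01, -1.14501034e-03],
       [-1.42828524e-03, -3.31093656e-04, -9.99998925e-01]]), 'ft_force': array([ 0.30952554, -0.08702874,  0.32589476]), 'wrist_torque': array([ 0.00740449, -0.01720364,  0.00178553]), 'grip_width': 0.08540971852656606} 0.011
scene [[580.24234195   0.         329.27242946]
 [  0.         580.24234195 241.43830486]
 [  0.           0.           1.        ]] [[-0.56634171  0.82415955 -0.00425433]
 [ 0.67937045  0.46391145 -0.56854372]
 [-0.4665971  -0.32488029 -0.82264205]] [ 0.33335348 -0.32008964  1.75250767]
side [[485.12387027   0.         310.15627355]
 [  0.         485.12387027 241.95704199]
 [  0.           0.           1.        ]] [[-0.99475589 -0.1021089  -0.00587316]
 [-0.06770375  0.70044354 -0.71048931]
 [ 0.0766611  -0.70636579 -0.70368349]] [0.57364639 0.1136453  1.45725669]
wrist [[399.57127991   0.         320.30114023]
 [  0.         399.57127991 240.53559362]
 [  0.           0.           1.        ]] [[ 0.43202741  0.90185913 -0.00155483]
 [ 0.85908451 -0.41101074  0.30503111]
 [ 0.27445604 -0.13311753 -0.95234112]] [-0.5491382  -0.039666    0.37980186]
```

View pics/scene0.png

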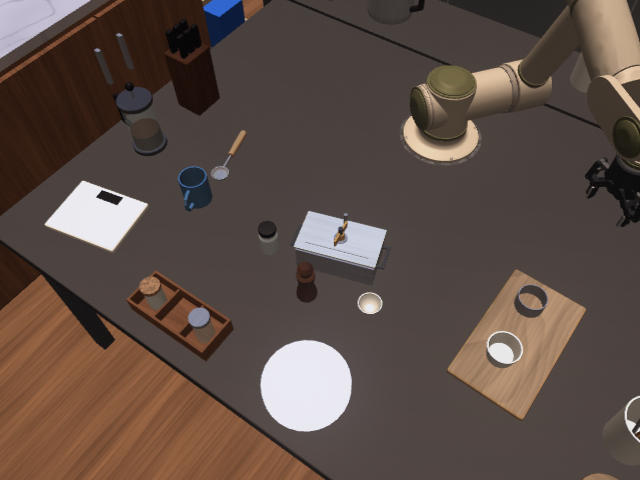

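View pics/side0.png

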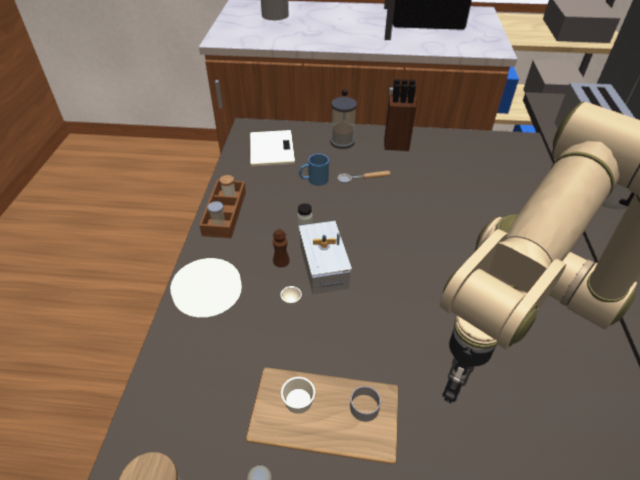

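View pics/wrist0.png

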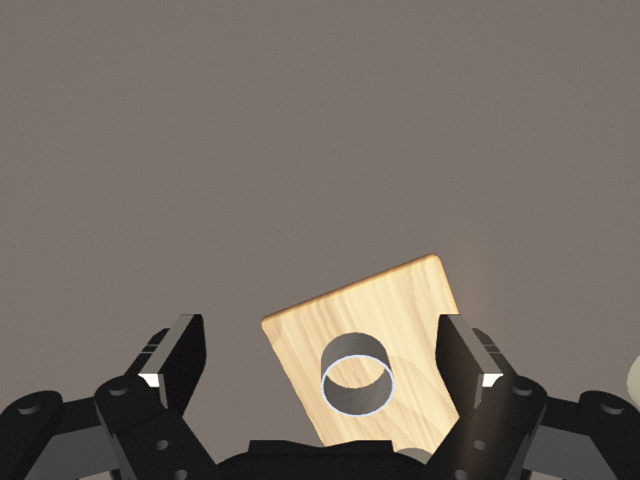

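The scene view shows the press lid around (340,240) and the nut at (341,233). The side view shows the nut at (325,241). I'll zoom in on both.

```bash
python3 - <<'E'
import cv2,numpy as np
a=cv2.imread("pics/scene0.png")[195:295,280:400]
b=cv2.imread("pics/side0.png")[210:290,285:365]
cv2.imwrite("pics/a.png",cv2.resize(a,(720,600),interpolation=cv2.INTER_CUBIC))
cv2.imwrite("pics/b.png",cv2.resize(b,(600,600),interpolation=cv2.INTER_CUBIC))
E
```

```text
(no output)
```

View pics/a.png

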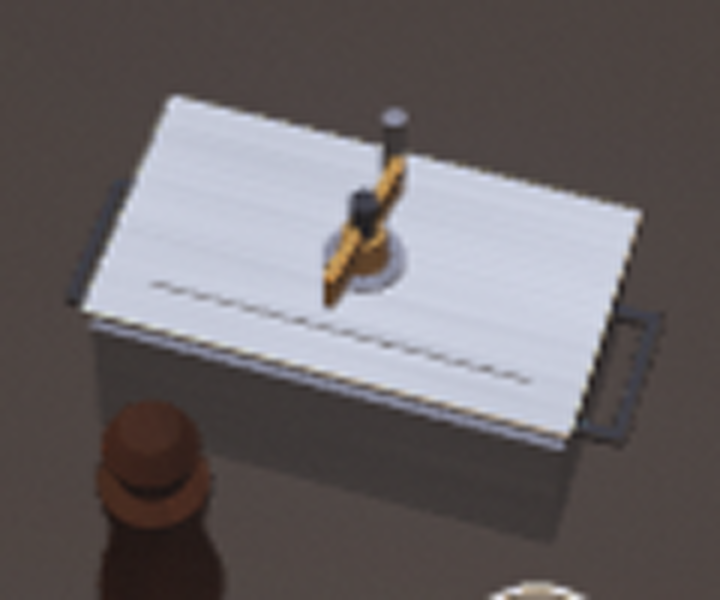

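View pics/b.png

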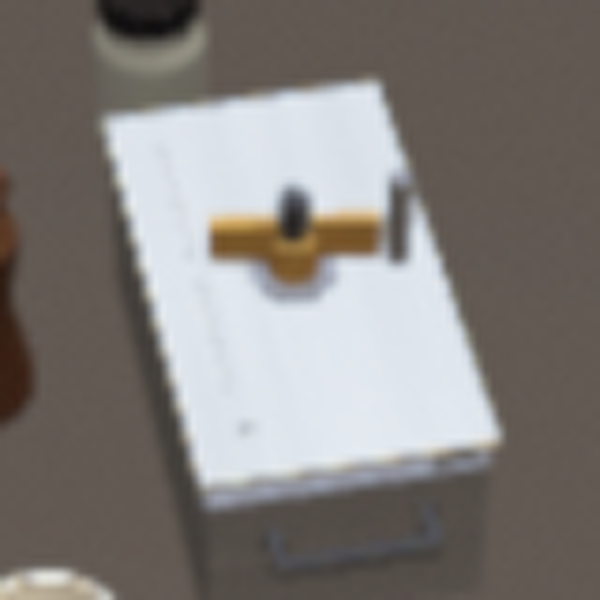

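```bash
cat > h.py <<'E'
import numpy as np
CAM={"scene":(np.array([[580.24234195,0,329.27242946],[0,580.24234195,241.43830486],[0,0,1]]),np.array([[-0.56634171,0.82415955,-0.00425433],[0.67937045,0.46391145,-0.56854372],[-0.4665971,-0.32488029,-0.82264205]]),np.array([0.33335348,-0.32008964,1.75250767])),
"side":(np.array([[485.12387027,0,310.15627355],[0,485.12387027,241.95704199],[0,0,1]]),np.array([[-0.99475589,-0.1021089,-0.00587316],[-0.06770375,0.70044354,-0.71048931],[0.0766611,-0.70636579,-0.70368349]]),np.array([0.57364639,0.1136453,1.45725669]))}
def proj(c,X):
    K,R,t=CAM[c]; p=K@(R@np.asarray(X)+t); return p[:2]/p[2]
def ray(c,uv,z):
    K,R,t=CAM[c]; d=R.T@np.linalg.inv(K)@np.array([*uv,1]); o=-R.T@t
    return o+d*(z-o[2])/d[2]
def A(p): return np.array([p[0]/6+280-.42,p[1]/6+195-.42])
def B(p): return np.array([p[0]/7.5+285-.43,p[1]/7.5+210-.43])
E
python3 - <<'E'
from h import *
from scipy.optimize import least_squares
sc=[(175,95),(640,212),(568,440),(83,312)]
sd=[(378,80),(498,437),(208,488),(103,118)]
def corners(p):
    x,y,a,z=p; 
    c,s=np.cos(a),np.sin(a)
    # jar end = +-? press -x = pin side
    L=[(-.058,-.103),(-.058,.103),(.058,.103),(.058,-.103)]
    return [np.array([x+c*u-s*v,y+s*u+c*v,z]) for u,v in L]
def pt(p,u,v,z):
    x,y,a,_=p;c,s=np.cos(a),np.sin(a);return np.array([x+c*u-s*v,y+s*u+c*v,z])
def res(p):
    r=[]
    for X,m,n in zip(corners(p),sc,sd):
        r+=list(proj("scene",X)-A(m))+list(proj("side",X)-B(n))
    r+=list(proj("scene",pt(p,-.042,0,.135))-A((396,116)))+list(proj("side",pt(p,-.042,0,.135))-B((400,180)))
    return r
for a0 in (0,3):
    f=least_squares(res,[.5,.1,a0,.09]); print(f.x,np.degrees(f.x[2]),f.cost,np.round(f.fun,1))
    if a0==0: p=f.x
# nut wings tips; z = lid top + 19 + 11
zt=p[3]+.030
print("nut", p[3]-.081, (p[3]-.081)/.0108)
for c,F,w in(("scene",A,[(398,158),(333,280)]),("side",B,[(210,220),(380,218)])):
    P=[ray(c,F(q),zt)[:2] for q in w]; print(c,P,np.linalg.norm(P[0]-P[1]),np.mean(P,0),np.degrees(np.arctan2(*(P[1]-P[0])[::-1])))
for n,c,uv,z in (("mill","scene",(305,268),.12),("mill","side",(280,235),.12),("jar","scene",(267,228),.09),("jar","side",(305,210),.09),("bowl","scene",(370,302),.03),("bowl","side",(291,294),.03)):
    print(n,c,ray(c,uv,z))
E
```

```text
[ 0.53590875 -0.00265446  0.2971893   0.08975333] 17.0276926981325 1.4862515563831153 [-0.5  0.  -0.1  0.2  0.5  0.   0.6  0.5  0.5 -0.2 -1.  -0.2 -0.4 -0.2
  0.   0.1 -0.   0.1  0.2 -0.7]
[ 0.53590875 -0.00265446  0.29718932  0.08975333] 17.02769346770324 1.4862515563832999 [-0.5  0.  -0.1  0.2  0.5  0.   0.6  0.5  0.5 -0.2 -1.  -0.2 -0.4 -0.2
  0.   0.1 -0.   0.1  0.2 -0.7]
nut 0.008753328227503049 0.8104933543984304
scene [array([ 0.50319996, -0.00858963]), array([0.56829932, 0.00351481])] 0.06621513683970766 [ 0.53574964 -0.00253741] 10.533171437676417
side [array([0.56873194, 0.00147479]), array([ 0.50299829, -0.0059921 ])] 0.06615638492593738 [ 0.53586511 -0.00225866] -173.5193759419859
mill scene [ 0.67013479 -0.01161932  0.12      ]
mill side [ 0.66573183 -0.00540788  0.12      ]
jar scene [ 0.61373752 -0.17077026  0.09      ]
jar side [ 0.60895151 -0.15808166  0.09      ]
bowl scene [0.6163598  0.13806449 0.03      ]
bowl side [0.61709727 0.13989655 0.03      ]
```

Call:
jog_arm(dr=[[0,0,0],[0,0,0],[0,0,0],[0,0,0],[0,0,0],[0,0,0],[0,0,0],[0,0,0],[0,0,0],[0,0,0]], slide=[[-0.018,0.031,0],[-0.018,0.031,0],[-0.018,0.031,0],[-0.018,0.031,0],[-0.018,0.031,0],[-0.018,0.031,0],[-0.018,0.031,0],[-0.018,0.031,0],[-0.018,0.031,0],[-0.018,0.031,0]], gripper=[-1,-1,-1,-1,-1,-1,-1,-1,-1,-1], force=40)

```text
time_s: 1.15
position: [0.44, 0.1984, 0.2422]
tool_rot: [[0.432, 0.902, -0.0], [0.902, -0.432, -0.0], [-0.0, -0.0, -1.0]]
ft_force: [0.5, -0.2, 0.7]
grip_width: -0.0001
```

Call:
jog_arm(dr=[[0,0,0],[0,0,0],[0,0,0],[0,0,0],[0,0,0],[0,0,0],[0,0,-0.149],[0,0,-0.149],[0,0,-0.149],[0,0,-0.149]], slide=[[-0.0174,0.0303,0],[-0.0174,0.0303,0],[-0.0174,0.0303,0],[-0.0174,0.0303,0],[-0.0174,0.0303,0],[-0.0174,0.0303,0],[0,0,0],[0,0,0],[0,0,0],[0,0,0]], gripper=[-1,-1,-1,-1,-1,-1,-1,-1,-1,-1])

```text
time_s: 2.15
position: [0.5582, 0.0269, 0.242]
tool_rot: [[-0.155, 0.988, -0.001], [0.988, 0.155, 0.0], [0.0, -0.001, -1.0]]
ft_force: [-0.6, 0.3, 0.1]
grip_width: 0.0003
```

```bash
cat > look.py <<'E'
import sys,cv2,numpy as np
from rig import observe,viewer,env
k=sys.argv[1]
a=viewer.get_image("scene")["pixels"][175:275,280:400];b=viewer.get_image("side")["pixels"][190:290,275:375];w=viewer.get_image("wrist");
r=lambda i,s:cv2.resize(i,s,interpolation=cv2.INTER_CUBIC)
o=np.hstack([r(a,(432,360)),r(b,(360,360))]); cv2.imwrite(f"pics/l{k}.png",o); cv2.imwrite(f"pics/w{k}.png",w["pixels"])
s=observe();print(s["time_s"],s["position"],s["ft_force"],s["q"]);print(w["R"].tolist(),w["t"].tolist())
E
python3 look.py 1
```

```text
2.3 [0.55818122 0.02703237 0.24212348] [-0.18642579 -0.47651235 -0.39488462] [-9.36494849e+00  2.27205716e+01  7.29059259e+01  1.52907679e-04
  8.44005889e+01 -1.07729678e+02]
[[-0.14995717802321087, 0.9886924917586949, 3.872080778346287e-05], [0.9417098199771464, 0.1428192827177497, 0.3046067422802729], [0.30115686895358723, 0.045714431244120245, -0.9524782050304884]] [0.05726280396836677, -0.56874937282918, 0.2099867578226167]
```

View pics/w1.png

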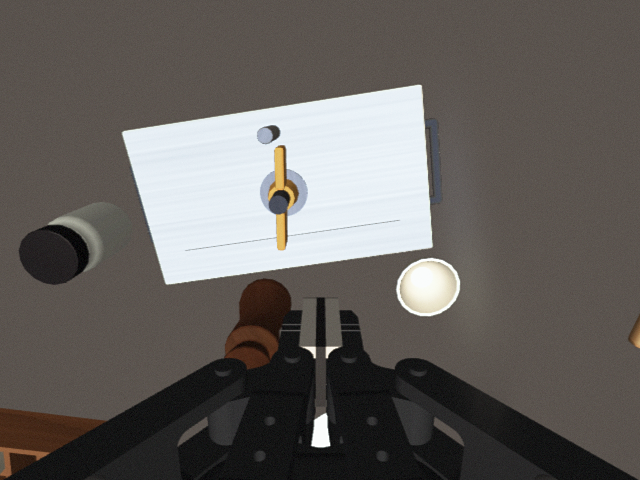

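View pics/l1.png

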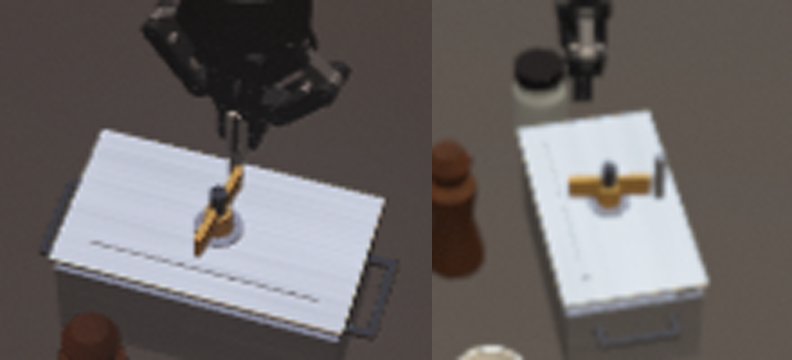

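```bash
python3 - <<'E'
import h; from h import *
h.CAM["w"]=(np.array([[399.571,0,320.301],[0,399.571,240.536],[0,0,1]]),np.array([[-0.14995717802321087, 0.9886924917586949, 3.872080778346287e-05], [0.9417098199771464, 0.1428192827177497, 0.3046067422802729], [0.30115686895358723, 0.045714431244120245, -0.9524782050304884]]),np.array([0.05726280396836677, -0.56874937282918, 0.2099867578226167]))
print("pin",ray("w",(265,135),.135))
P=[ray("w",q,.119)[:2] for q in((280,147),(282,247))]; d=P[1]-P[0]
print(P,np.linalg.norm(d),np.mean(P,0),np.degrees(np.arctan2(d[1],d[0])))
L=[ray("w",q,.0898)[:2] for q in((123,131),(421,85),(432,247),(166,284))];print(L,np.mean(L,0),np.linalg.norm(L[0]-L[1]),np.degrees(np.arctan2(*(L[1]-L[0])[::-1])))
# tip seen: finger tips
print(proj("w",[0.558,0.027,.242-.011]))
E
```

```text
pin [ 0.49782493 -0.01470453  0.135     ]
[array([ 0.50474503, -0.00670108]), array([0.56969682, 0.00247048])] 0.06559613617408455 [ 0.53722093 -0.0021153 ] 8.03734857615181
[array([ 0.5129694 , -0.11676228]), array([0.45363231, 0.07834151]), array([0.56305118, 0.1120592 ]), array([ 0.62323183, -0.08381621])] [ 0.53822118 -0.00254444] 0.2039273785548222 106.9161367865683
[321.02951427 318.18231384]
```

Call:
jog_arm(dr=[[0,0,0],[0,0,0],[0,0,0],[0,0,0],[0,0,0],[0,0,0],[0,0,0],[0,0,0],[0,0,0],[0,0,0]], slide=[[0,0.002,0.014],[0,0,0.014],[0,0,0.014],[0,0,0.014],[0,0,0.014],[0,0,0.014],[0,0,0.014],[0,0,0.014],[0,0,0.014],[0,0,0]], gripper=[-1,-1,-1,-1,-1,-1,-1,-1,-1,-1])

```text
time_s: 3.3
position: [0.5594, 0.0274, 0.1147]
tool_rot: [[-0.145, 0.989, -0.004], [0.989, 0.145, 0.001], [0.001, -0.003, -1.0]]
ft_force: [-0.4, -0.1, 0.8]
grip_width: 0.0
```

```bash
python3 look.py 2
```

```text
3.45 [0.56057747 0.02728604 0.11697891] [ 0.69336169  0.14375601 -0.79055055] [-9.29744187e+00  2.97711584e+01  8.34220464e+01 -1.43015754e-03
  6.67532280e+01 -1.07751690e+02]
[[-0.146577260787715, 0.9891992135724675, -0.0001499586103214435], [0.9420115164592463, 0.13963135625296205, 0.30515141685581687], [0.30187648049843896, 0.04458699607030072, -0.9523038329773252]] [0.05540756291899034, -0.5327957688857391, 0.08941847117188187]
```

View pics/w2.png

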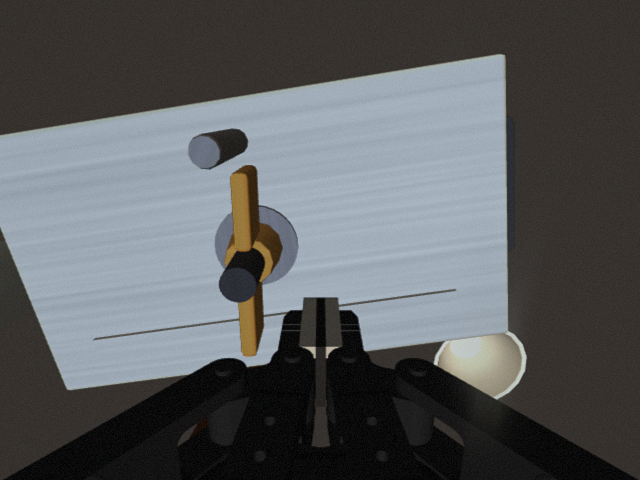

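View pics/l2.png

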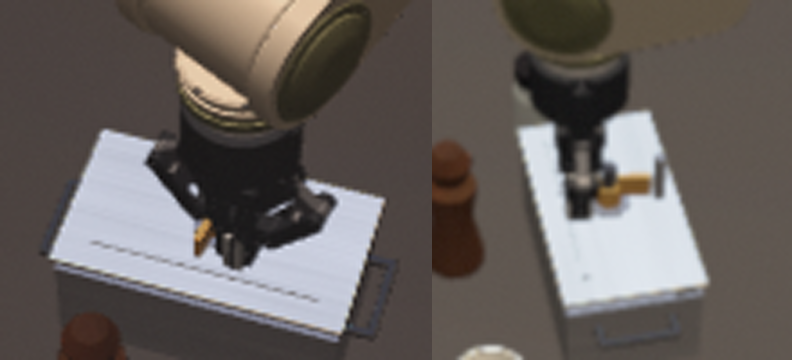

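Call:
jog_arm(dr=[[0,0,0],[0,0,0.14],[0,0,0.14],[0,0,0.14],[0,0,0.14],[0,0,0.14],[0,0,0.14],[0,0,0.14],[0,0,0.14],[0,0,0]], slide=[[-0.009,0,0.002],[-0.0041,0.002,0.0001],[-0.0041,0.002,0.0001],[-0.0041,0.002,0.0001],[-0.0041,0.002,0.0001],[-0.0041,0.002,0.0001],[-0.0041,0.002,0.0001],[-0.0041,0.002,0.0001],[-0.0041,0.002,0.0001],[0,0,0]], gripper=[-1,-1,-1,-1,-1,-1,-1,-1,-1,-1])

```text
time_s: 4.45
position: [0.5657, -0.0167, 0.1139]
tool_rot: [[0.827, 0.563, 0.001], [0.563, -0.827, -0.0], [0.001, 0.001, -1.0]]
ft_force: [0.5, 0.9, -0.6]
grip_width: 0.0001
```

```bash
python3 look.py 3; python3 - <<'E'
from rig import observe
import numpy as np
s=observe();d=s["position"][:2]-[.5365,-.0023];R=s["tool_rot"];print(d@R[:2,0],d@R[:2,1],np.degrees(np.arctan2(R[1,0],R[0,0]))-90)
E
```

```text
4.6 [ 0.56564382 -0.01628442  0.1137985 ] [-1.09274941  0.08117662  0.4627194 ] [-1.36269016e+01  3.03950150e+01  8.28488092e+01 -1.54885330e-02
  6.67262111e+01 -4.81694240e+01]
[[0.8235774529013596, 0.5672038247605462, -1.579617250589671e-05], [0.5399821829396046, -0.7840432244297645, 0.3060971485224261], [0.17360708850819173, -0.2521032395721803, -0.9520002812063256]] [-0.4564203868505555, -0.3189793305579857, 0.15475309787158567]
0.016073524543925976 0.028045818014993663 -55.451358898594265
```

View pics/w3.png

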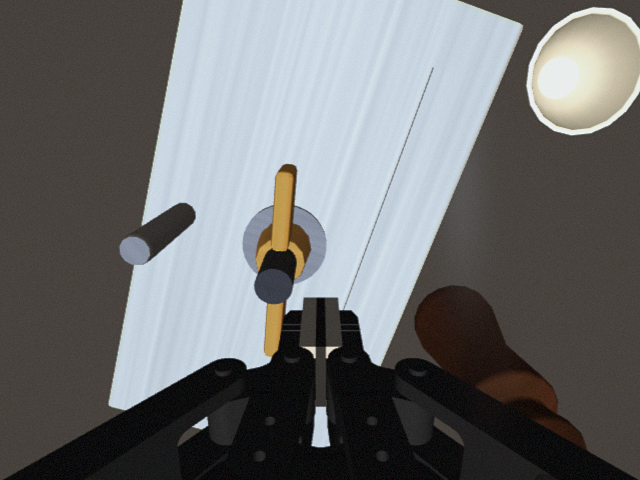

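View pics/l3.png

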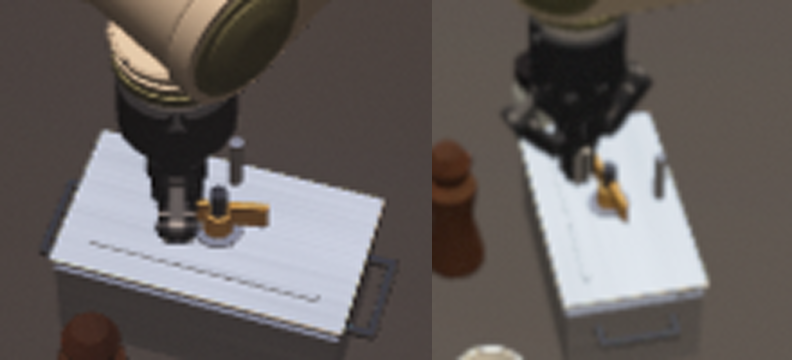

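Call:
jog_arm(dr=[[0,0,0.14],[0,0,0.14],[0,0,0.14],[0,0,0.14],[0,0,0.14],[0,0,0.14],[0,0,0.14],[0,0,0.14],[0,0,0],[0,0,0]], slide=[[-0.0041,0.002,0.0001],[-0.0041,0.002,0.0001],[-0.0041,0.002,0.0001],[-0.0041,0.002,0.0001],[-0.0041,0.002,0.0001],[-0.0041,0.002,0.0001],[-0.0041,0.002,0.0001],[-0.0041,0.002,0.0001],[0.006,0,0],[0,0,-0.05]], gripper=[-1,-1,-1,-1,-1,-1,-1,-1,-1,-1])

```text
time_s: 5.6
position: [0.5398, -0.0374, 0.1585]
tool_rot: [[0.87, -0.492, -0.011], [-0.492, -0.87, 0.003], [-0.011, 0.003, -1.0]]
ft_force: [1.2, -0.3, 1.2]
grip_width: 0.0
```

```bash
python3 look.py 4; cat > st.py <<'E'
from rig import observe
import numpy as np
s=observe();d=s["position"][:2]-[.5365,-.0023];R=s["tool_rot"];print(d@R[:2,0],d@R[:2,1],s["position"][2],np.degrees(np.arctan2(R[1,0],R[0,0]))-90,s["q"][[0,5]])
E
python3 st.py
```

```text
5.75 [ 0.54313958 -0.03804141  0.1653557 ] [-1.36576016  0.976595    0.30017268] [-1.64649510e+01  2.50389017e+01  8.26788290e+01 -9.79844981e-03
  7.19299690e+01  1.30294371e+01]
[[0.8706585919572406, -0.49179778323778667, 0.00941045447552448], [-0.4710635674472993, -0.8281387199249279, 0.3037850818998972], [-0.14160766813580616, -0.26892601392112025, -0.9526941100697739]] [-0.4943854299989098, 0.20782753081655378, 0.37535592974137416]
0.023374200042095988 0.02784183459135101 0.16535569739873657 -119.49158942458678 [-16.46495099  13.02943711]
```

View pics/w4.png

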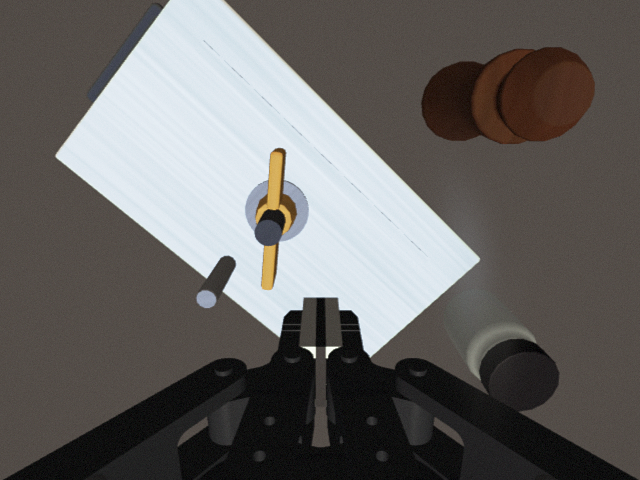

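View pics/l4.png

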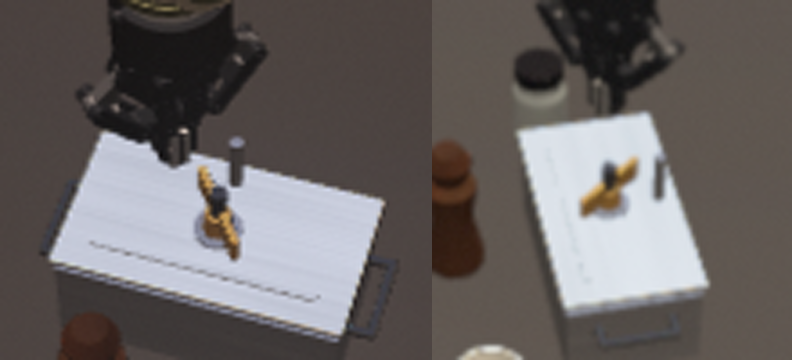

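```bash
cat > wr.py <<'E'
import h; from h import *
def wcam(R,t): h.CAM["w"]=(np.array([[399.571,0,320.301],[0,399.571,240.536],[0,0,1]]),np.array(R),np.array(t))
def wing(a,b,z):
    P=[ray("w",q,z)[:2] for q in (a,b)]; d=P[1]-P[0]; print("wing",np.linalg.norm(d),np.mean(P,0),np.degrees(np.arctan2(d[1],d[0])))
E
python3 - <<'E'
from wr import *
wcam([[0.8706585919572406, -0.49179778323778667, 0.00941045447552448], [-0.4710635674472993, -0.8281387199249279, 0.3037850818998972], [-0.14160766813580616, -0.26892601392112025, -0.9526941100697739]],[-0.4943854299989098, 0.20782753081655378, 0.37535592974137416])
wing((279,149),(267,289),.1165)
# approach pose
C=np.array([.5365,-.0023])
P0=np.array([.54314,-.03804])
f=np.radians(58);u=np.array([np.cos(f),np.sin(f)]);t=np.array([-u[1],u[0]])
P=C+.028*u+.028*t;d=P-P0;y=np.radians(-119.5);ux=np.array([np.cos(y),np.sin(y)]);tx=np.array([-ux[1],ux[0]])
print(P,"slide",d@tx,d@ux,"turn",np.radians(177.5))
E
```

```text
wing 0.06871856267861973 [ 0.53910663 -0.00286048] -126.24276598872127
[0.52759239 0.03628309] slide -0.05013038721720144 -0.05703151318432642 turn 3.097959422289935
```

Call:
jog_arm(dr=[[0,0,0],[0,0,0],[0,0,0],[0,0,-0.1475],[0,0,-0.1475],[0,0,-0.1475],[0,0,-0.1475],[0,0,-0.1475],[0,0,-0.1475],[0,0,-0.1475]], slide=[[-0.0167,-0.019,0],[-0.0167,-0.019,0],[-0.0167,-0.019,0],[0,0,0],[0,0,0],[0,0,0],[0,0,0],[0,0,0],[0,0,0],[0,0,0]], gripper=[-1,-1,-1,-1,-1,-1,-1,-1,-1,-1])

```text
time_s: 6.75
position: [0.5263, 0.0368, 0.162]
tool_rot: [[0.866, 0.499, -0.001], [0.499, -0.866, 0.0], [-0.001, -0.001, -1.0]]
ft_force: [0.2, 0.7, -0.6]
grip_width: -0.0004
```

Call:
jog_arm(dr=[[0,0,-0.1475],[0,0,-0.1475],[0,0,-0.1475],[0,0,-0.1475],[0,0,-0.1475],[0,0,-0.1475],[0,0,-0.1475],[0,0,-0.1475],[0,0,-0.1475],[0,0,-0.1475]], slide=[[0,0,0],[0,0,0],[0,0,0],[0,0,0],[0,0,0],[0,0,0],[0,0,0],[0,0,0],[0,0,0],[0,0,0]], gripper=[-1,-1,-1,-1,-1,-1,-1,-1,-1,-1])

```text
time_s: 7.75
position: [0.5263, 0.0368, 0.162]
tool_rot: [[-0.414, 0.91, -0.001], [0.91, 0.414, 0.0], [0.001, -0.001, -1.0]]
ft_force: [0.1, 0.1, 0.0]
grip_width: 0.0
```

Call:
jog_arm(dr=[[0,0,-0.1475],[0,0,-0.1475],[0,0,-0.1475],[0,0,-0.1475],[0,0,0],[0,0,0],[0,0,0],[0,0,0],[0,0,0],[0,0,0]], slide=[[0,0,0],[0,0,0],[0,0,0],[0,0,0],[0,0,0],[0,0,0],[0,0,0],[0,0,0],[0,0,0],[0,0,0]], gripper=[-1,-1,-1,-1,-1,-1,-1,-1,-1,-1])

```text
time_s: 8.75
position: [0.5263, 0.0369, 0.1627]
tool_rot: [[-0.845, 0.535, -0.0], [0.535, 0.845, 0.0], [0.0, 0.0, -1.0]]
ft_force: [-0.0, 0.1, 0.1]
grip_width: -0.0001
```

```bash
python3 look.py 5;python3 st.py
```

```text
8.9 [0.52626543 0.03685649 0.16276078] [-0.40111148 -0.00820258 -0.22094603] [-8.86165097e+00  2.37884892e+01  8.53480408e+01 -3.13602820e-03
  7.08609098e+01 -1.56534412e+02]
[[-0.8449965440472549, 0.5347717589155883, 8.00907324009503e-05], [0.5092839088671578, 0.8046773133528483, 0.30516277876607373], [0.16312798876092874, 0.2579022823504502, -0.9523002005886821]] [0.4251209103584171, -0.3126685527977159, 0.20844840126345052]
0.029586887478266034 0.02761508909334729 0.16276078013961637 57.673789523238156 [  -8.86165097 -156.53441232]
```

View pics/w5.png

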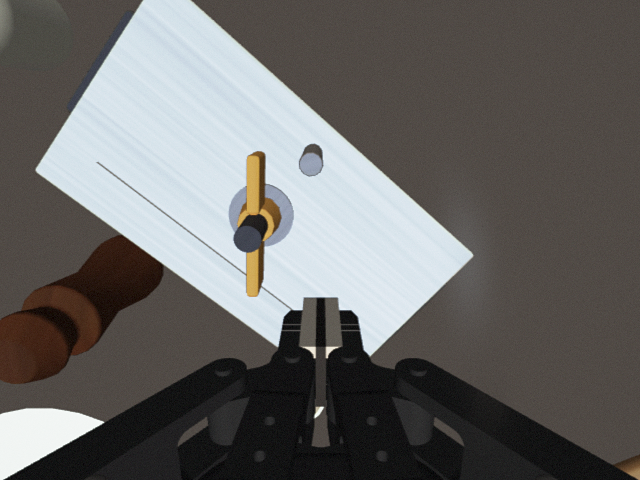

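```bash
python3 - <<'E'
from wr import *
wcam([[-0.8449965440472549, 0.5347717589155883, 8.00907324009503e-05], [0.5092839088671578, 0.8046773133528483, 0.30516277876607373], [0.16312798876092874, 0.2579022823504502, -0.9523002005886821]],[0.4251209103584171, -0.3126685527977159, 0.20844840126345052])
wing((256,154),(253,295),.1165)
E
```

```text
wing 0.06765995047313725 [ 0.5374108  -0.00268971] 53.62318686958192
```

Call:
jog_arm(dr=[[0,0,0],[0,0,0],[0,0,0],[0,0,0],[0,0,0],[0,0,0],[0,0,0],[0,0,0.14],[0,0,0.14],[0,0,0.14]], slide=[[0,0,0.01],[0,0,0.01],[0,0,0.01],[0,0,0.01],[0,0,0.01],[0,0,0],[-0.0116,0,0],[-0.0041,0.0022,0.0001],[-0.0041,0.0022,0.0001],[-0.0041,0.0022,0.0001]], gripper=[-1,-1,-1,-1,-1,-1,-1,-1,-1,-1])

```text
time_s: 9.9
position: [0.5506, 0.0274, 0.1129]
tool_rot: [[-0.549, 0.836, 0.001], [0.836, 0.549, 0.0], [-0.0, 0.001, -1.0]]
ft_force: [-0.9, 0.4, -0.7]
grip_width: 0.0003
```

Call:
jog_arm(dr=[[0,0,0.14],[0,0,0.14],[0,0,0.14],[0,0,0.14],[0,0,0.14],[0,0,0.14],[0,0,0.14],[0,0,0.14],[0,0,0.14],[0,0,0.14]], slide=[[-0.0041,0.0022,0.0001],[-0.0041,0.0022,0.0001],[-0.0041,0.0022,0.0001],[-0.0041,0.0022,0.0001],[-0.0041,0.0022,0.0001],[-0.0041,0.0022,0.0001],[-0.0041,0.0022,0.0001],[-0.0041,0.0022,0.0001],[-0.0041,0.0022,0.0001],[-0.0041,0.0022,0.0001]], gripper=[-1,-1,-1,-1,-1,-1,-1,-1,-1,-1])

```text
time_s: 10.9
position: [0.5692, -0.0113, 0.1119]
tool_rot: [[0.731, 0.683, 0.001], [0.683, -0.731, 0.0], [0.001, 0.001, -1.0]]
ft_force: [1.2, 1.6, -0.1]
grip_width: -0.0
```

```bash
python3 look.py 6;python3 st.py
```

```text
11.05 [ 0.56896098 -0.01141914  0.11186376] [-0.14119198 -0.79437135 -0.62143426] [-1.30636070e+01  3.07835054e+01  8.24769373e+01 -5.02964702e-03
  6.66649508e+01 -5.66044681e+01]
[[0.7278217168343031, 0.6857661967149157, 0.0005214858861953614], [0.652663866858124, -0.692922351747863, 0.3064122898090322], [0.2104885398357141, -0.22267316383294336, -0.9518987533905372]] [-0.4060830867634072, -0.3794871358254084, 0.13283836470219917]
0.01724748749742699 0.028972336990225053 0.11186375558888541 -46.457128650867446 [-13.06360704 -56.60446807]
```

View pics/w6.png

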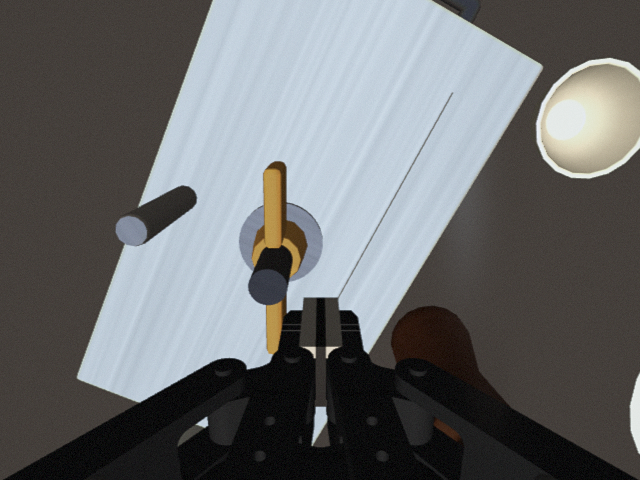

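Call:
jog_arm(dr=[[0,0,0.14],[0,0,0.14],[0,0,0.14],[0,0,0.14],[0,0,0.14],[0,0,0.14],[0,0,0.14],[0,0,0.14],[0,0,0.14],[0,0,0]], slide=[[-0.0041,0.0022,0.0001],[-0.0041,0.0022,0.0001],[-0.0041,0.0022,0.0001],[-0.0041,0.0022,0.0001],[-0.0041,0.0022,0.0001],[-0.0041,0.0022,0.0001],[-0.0041,0.0022,0.0001],[-0.0041,0.0022,0.0001],[-0.0041,0.0022,0.0001],[0,0,0]], gripper=[-1,-1,-1,-1,-1,-1,-1,-1,-1,-1])

```text
time_s: 12.05
position: [0.5383, -0.036, 0.1109]
tool_rot: [[0.877, -0.48, 0.001], [-0.48, -0.877, -0.0], [0.001, -0.0, -1.0]]
ft_force: [0.5, 0.0, 0.5]
grip_width: -0.0003
```

Call:
jog_arm(dr=[[0,0,0],[0,0,0],[0,0,0],[0,0,0],[0,0,0],[0,0,0],[0,0,0],[0,0,0],[0,0,0],[0,0,0]], slide=[[0.006,0,0],[0,0,-0.013],[0,0,-0.013],[0,0,-0.013],[0,0,-0.013],[0,0,0],[0,0,0],[0,0,0],[0,0,0],[0,0,0]], gripper=[-1,-1,-1,-1,-1,-1,-1,-1,-1,-1])

```text
time_s: 13.05
position: [0.5432, -0.0387, 0.1621]
tool_rot: [[0.877, -0.481, -0.001], [-0.481, -0.877, 0.0], [-0.001, 0.0, -1.0]]
ft_force: [0.4, 0.4, -0.2]
grip_width: -0.0
```

```bash
python3 look.py 7;python3 st.py
```

```text
13.2 [ 0.54324712 -0.03870974  0.16234612] [ 0.23660592  0.17729127 -0.42555995] [-1.65336000e+01  2.53762273e+01  8.26558329e+01 -3.24185491e-03
  7.19829730e+01  1.22444592e+01]
[[0.876537872578354, -0.4813325631629903, -0.0005670756232392932], [-0.4581189049744498, -0.8346245962337332, 0.3058248718902568], [-0.14767676472901026, -0.26780729452467683, -0.9520876147490569]] [-0.4948298371791421, 0.20113710649374963, 0.3730880943042223]
0.02344159586360913 0.028665041488718894 0.16234611503431506 -118.77705687126549 [-16.5336      12.24445923]
```

View pics/w7.png

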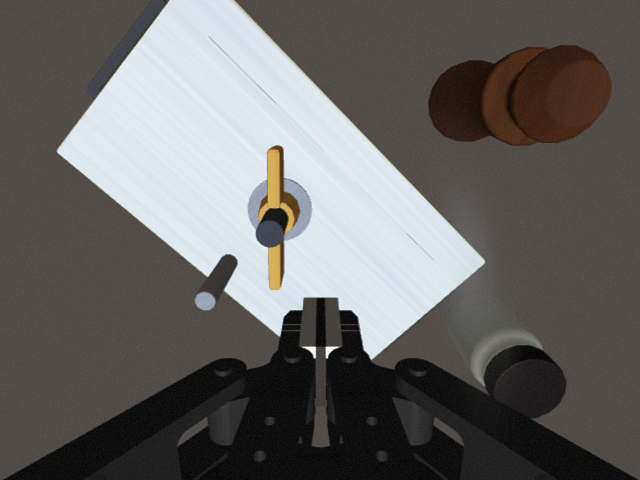

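View pics/l7.png

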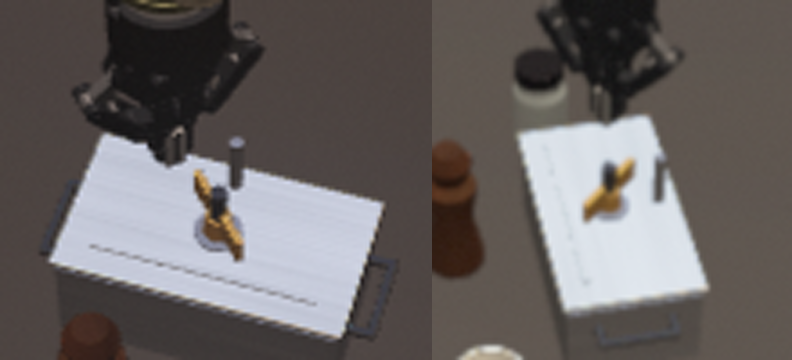

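Call:
jog_arm(dr=[[0,0,0],[0,0,0],[0,0,0],[0,0,-0.147],[0,0,-0.147],[0,0,-0.147],[0,0,-0.147],[0,0,-0.147],[0,0,-0.147],[0,0,-0.147]], slide=[[-0.0166,-0.0194,0],[-0.0166,-0.0194,0],[-0.0166,-0.0194,0],[0,0,0],[0,0,0],[0,0,0],[0,0,0],[0,0,0],[0,0,0],[0,0,0]], gripper=[-1,-1,-1,-1,-1,-1,-1,-1,-1,-1])

```text
time_s: 14.2
position: [0.5276, 0.0363, 0.1625]
tool_rot: [[0.861, 0.508, -0.0], [0.508, -0.861, -0.0], [-0.0, 0.0, -1.0]]
ft_force: [-0.2, 0.2, -0.3]
grip_width: -0.0002
```

Call:
jog_arm(dr=[[0,0,-0.147],[0,0,-0.147],[0,0,-0.147],[0,0,-0.147],[0,0,-0.147],[0,0,-0.147],[0,0,-0.147],[0,0,-0.147],[0,0,-0.147],[0,0,-0.147]], slide=[[0,0,0],[0,0,0],[0,0,0],[0,0,0],[0,0,0],[0,0,0],[0,0,0],[0,0,0],[0,0,0],[0,0,0]], gripper=[-1,-1,-1,-1,-1,-1,-1,-1,-1,-1])

```text
time_s: 15.2
position: [0.5277, 0.0363, 0.1625]
tool_rot: [[-0.419, 0.908, 0.0], [0.908, 0.419, -0.0], [-0.0, 0.0, -1.0]]
ft_force: [0.1, 1.0, 0.2]
grip_width: -0.0001
```

Call:
jog_arm(dr=[[0,0,-0.147],[0,0,-0.147],[0,0,-0.147],[0,0,-0.147],[0,0,0],[0,0,0],[0,0,0],[0,0,0],[0,0,0],[0,0,0]], slide=[[0,0,0],[0,0,0],[0,0,0],[0,0,0],[0,0,0],[0,0,0],[0,0,0],[0,0,0],[0,0,0],[0,0,0]], gripper=[-1,-1,-1,-1,-1,-1,-1,-1,-1,-1])

```text
time_s: 16.2
position: [0.5277, 0.0363, 0.1625]
tool_rot: [[-0.848, 0.529, 0.0], [0.529, 0.848, -0.0], [-0.0, -0.0, -1.0]]
ft_force: [0.1, -0.1, 0.0]
grip_width: 0.0
```

```bash
python3 look.py 8;python3 st.py
```

```text
16.35 [0.52766111 0.03630909 0.16251876] [-1.10281956 -0.12272745 -0.18636346] [-8.89978170e+00  2.39275049e+01  8.51541701e+01  1.13526841e-03
  7.09180124e+01 -1.56966069e+02]
[[-0.8486491461403078, 0.5289561532361361, 0.00012128049419345065], [0.5037583544319888, 0.8081522179008935, 0.3051516230365555], [0.16131381557480914, 0.2590277603954812, -0.952303770993899]] [0.4287264521673222, -0.31006153513809054, 0.20907866590564197]
0.027923205834284107 0.02809061325372247 0.16251875788768622 58.065916515996776 [  -8.8997817  -156.96606936]
```

View pics/w8.png

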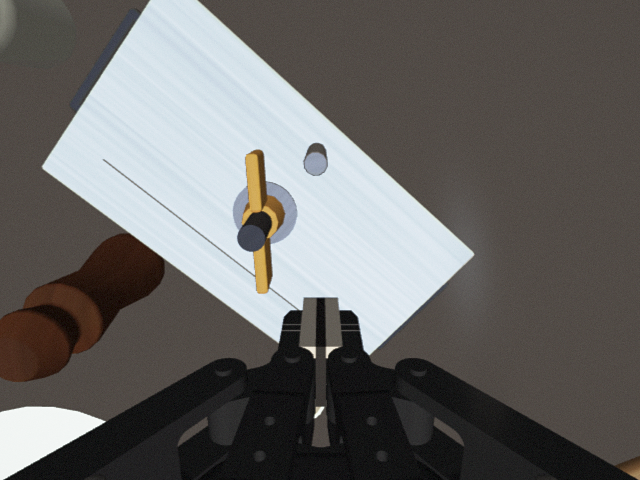

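```bash
python3 - <<'E'
from wr import *
wcam([[-0.8486491461403078, 0.5289561532361361, 0.00012128049419345065], [0.5037583544319888, 0.8081522179008935, 0.3051516230365555], [0.16131381557480914, 0.2590277603954812, -0.952303770993899]] ,[0.4287264521673222, -0.31006153513809054, 0.20907866590564197])
wing((254,152),(263,292),.1135)
E
```

```text
wing 0.0677985735958161 [ 0.5374599  -0.00270438] 58.920520251769204
```

Call:
jog_arm(dr=[[0,0,0],[0,0,0],[0,0,0],[0,0,0],[0,0,0],[0,0,0],[0,0,0],[0,0,0.14],[0,0,0.14],[0,0,0.14]], slide=[[0,0,0.0104],[0,0,0.0104],[0,0,0.0104],[0,0,0.0104],[0,0,0.0104],[0,0,0],[-0.0099,0,0],[-0.0041,0.0022,0.0001],[-0.0041,0.0022,0.0001],[-0.0041,0.0022,0.0001]], gripper=[-1,-1,-1,-1,-1,-1,-1,-1,-1,-1])

```text
time_s: 17.35
position: [0.5505, 0.028, 0.1106]
tool_rot: [[-0.555, 0.832, 0.001], [0.832, 0.555, 0.0], [-0.0, 0.001, -1.0]]
ft_force: [-0.3, 1.8, -1.8]
grip_width: 0.0002
```

Call:
jog_arm(dr=[[0,0,0.14],[0,0,0.14],[0,0,0.14],[0,0,0.14],[0,0,0.14],[0,0,0.14],[0,0,0.14],[0,0,0.14],[0,0,0.14],[0,0,0.14]], slide=[[-0.0041,0.0022,0.0001],[-0.0041,0.0022,0.0001],[-0.0041,0.0022,0.0001],[-0.0041,0.0022,0.0001],[-0.0041,0.0022,0.0001],[-0.0041,0.0022,0.0001],[-0.0041,0.0022,0.0001],[-0.0041,0.0022,0.0001],[-0.0041,0.0022,0.0001],[-0.0041,0.0022,0.0001]], gripper=[-1,-1,-1,-1,-1,-1,-1,-1,-1,-1])

```text
time_s: 18.35
position: [0.5694, -0.0107, 0.1097]
tool_rot: [[0.726, 0.688, 0.001], [0.688, -0.726, 0.0], [0.001, 0.001, -1.0]]
ft_force: [0.9, 1.5, -1.5]
grip_width: -0.0
```

```bash
python3 look.py 9;python3 st.py
```

```text
18.5 [ 0.56915581 -0.01073044  0.10966287] [-0.26596305  0.21572604 -0.47147573] [-1.29898353e+01  3.09533529e+01  8.25892414e+01 -5.58826580e-03
  6.63895839e+01 -5.69332614e+01]
[[0.7229833236473193, 0.6908653640564648, 0.0004030818849583244], [0.6575392140068935, -0.6882866479327988, 0.3064370609450331], [0.21198418754962356, -0.22128384266494, -0.9518908368108006]] [-0.4038358386691213, -0.3812304584902678, 0.13002501444941283]
0.01766159759947296 0.028732221564732253 0.10966287015902697 -46.054321775673856 [-12.98983534 -56.93326139]
```

View pics/w9.png

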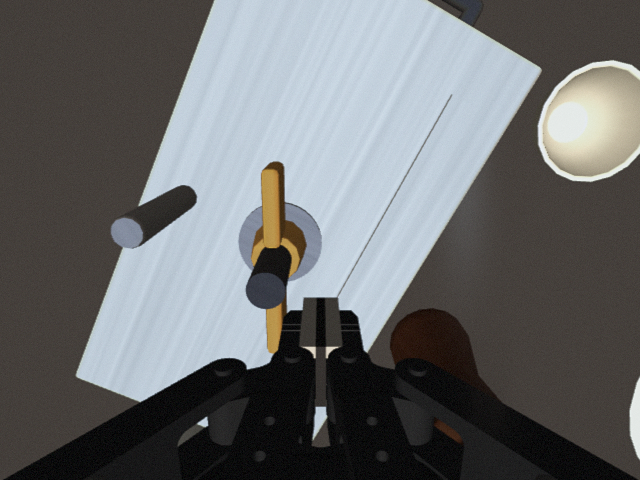

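View pics/l9.png

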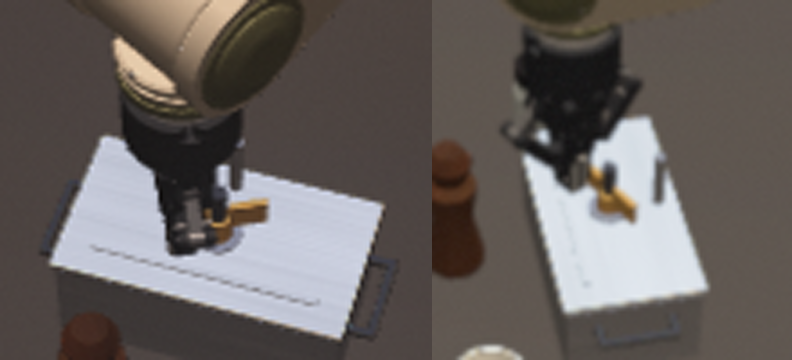

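Call:
jog_arm(dr=[[0,0,0.07],[0,0,0.07],[0,0,0.07],[0,0,0.07],[0,0,0.07],[0,0,0.07],[0,0,0.07],[0,0,0.07],[0,0,0.07],[0,0,0.07]], slide=[[-0.00205,0.00115,0.0001],[-0.00205,0.00115,0.0001],[-0.00205,0.00115,0.0001],[-0.00205,0.00115,0.0001],[-0.00205,0.00115,0],[-0.00205,0.00115,0],[-0.00205,0.00115,0],[-0.00205,0.00115,0],[-0.00205,0.00115,0],[-0.00205,0.00115,0]], gripper=[-1,-1,-1,-1,-1,-1,-1,-1,-1,-1])

```text
time_s: 19.5
position: [0.556, -0.0291, 0.1092]
tool_rot: [[0.998, 0.066, 0.002], [0.066, -0.998, -0.0], [0.002, 0.0, -1.0]]
ft_force: [2.0, 1.9, -0.8]
grip_width: 0.0001
```

Call:
jog_arm(dr=[[0,0,0.05],[0,0,0.05],[0,0,0.05],[0,0,0.05],[0,0,0],[0,0,0],[0,0,0],[0,0,0],[0,0,0],[0,0,0]], slide=[[-0.00145,0.00085,0],[-0.00145,0.00085,0],[-0.00145,0.00085,0],[-0.00145,0.00085,0],[0,0,0],[0,0,0],[0,0,0],[0,0,0],[0,0,0],[0,0,0]], gripper=[-1,-1,-1,-1,-1,-1,-1,-1,-1,-1])

```text
time_s: 20.5
position: [0.5496, -0.0325, 0.1089]
tool_rot: [[0.991, -0.135, 0.0], [-0.135, -0.991, -0.0], [0.0, 0.0, -1.0]]
ft_force: [1.4, 0.4, 1.6]
grip_width: -0.0
```

```bash
python3 st.py; python3 look.py 10
```

```text
0.017061002787880784 0.028193527600409184 0.10892693900055973 -97.74013381658276 [-15.70740898  -7.96434738]
20.65 [ 0.5495355  -0.03250992  0.10885663] [1.15892864 0.69276089 0.92092553] [-1.57073241e+01  2.94543614e+01  8.57166112e+01 -6.09444060e-03
  6.48229126e+01 -7.95165361e+00]
[[0.9908737190454309, -0.1347934356395971, -5.112292391030016e-05], [-0.12832202975753895, -0.9434180393261354, 0.30577092692559577], [-0.041264144047645245, -0.30297381534136997, -0.9521051085009001]] [-0.5489602413802208, 0.04072284535351883, 0.26520536779373055]
```

View pics/l10.png

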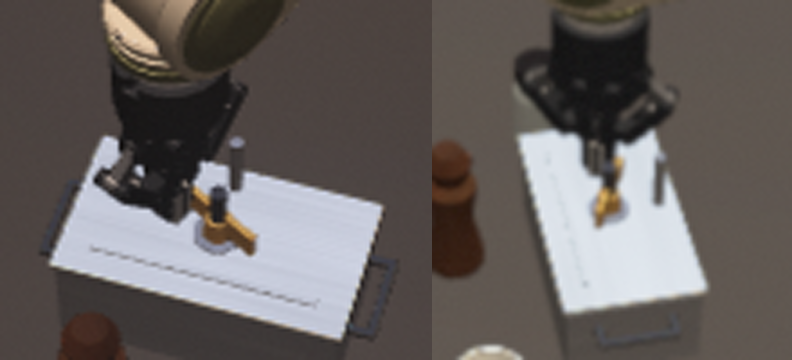

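View pics/w10.png

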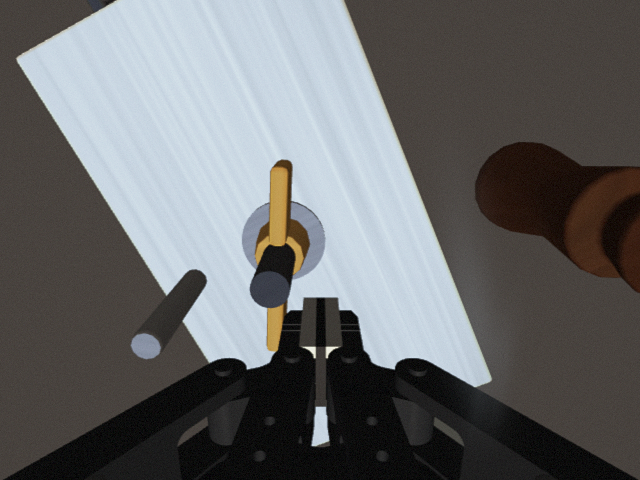

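Call:
jog_arm(dr=[[0,0,0.05],[0,0,0.05],[0,0,0.05],[0,0,0.05],[0,0,0.05],[0,0,0.05],[0,0,0.05],[0,0,0.05],[0,0,0],[0,0,0]], slide=[[-0.00145,0.0008,0],[-0.00145,0.0008,0],[-0.00145,0.0008,0],[-0.00145,0.0008,0],[-0.00145,0.0008,0],[-0.00145,0.0008,0],[-0.00145,0.0008,0],[-0.00145,0.0008,0],[0,0,0],[0,0,0]], gripper=[-1,-1,-1,-1,-1,-1,-1,-1,-1,-1])

```text
time_s: 21.65
position: [0.5364, -0.035, 0.1087]
tool_rot: [[0.861, -0.509, -0.001], [-0.509, -0.861, 0.0], [-0.001, 0.0, -1.0]]
ft_force: [0.5, 0.1, -1.1]
grip_width: 0.0
```

```bash
python3 st.py; python3 look.py 11
```

```text
0.016533451048384946 0.02816216201692007 0.10866427617452548 -120.59923157501542 [-16.35212849  14.25004601]
21.8 [ 0.53640864 -0.03497028  0.10870682] [ 0.37454462 -1.19752204 -1.17860694] [-1.63527721e+01  2.84006479e+01  8.78103569e+01 -7.62024347e-03
  6.38224351e+01  1.42839475e+01]
[[0.8605783430969735, -0.5093175460063418, -0.0007434531236359134], [-0.48469497514983295, -0.8194209667152137, 0.3059739537477154], [-0.15644710434192147, -0.26295421015375303, -0.9520395931396157]] [-0.4794940175712813, 0.23230229771634484, 0.326927059400497]
```

View pics/w11.png

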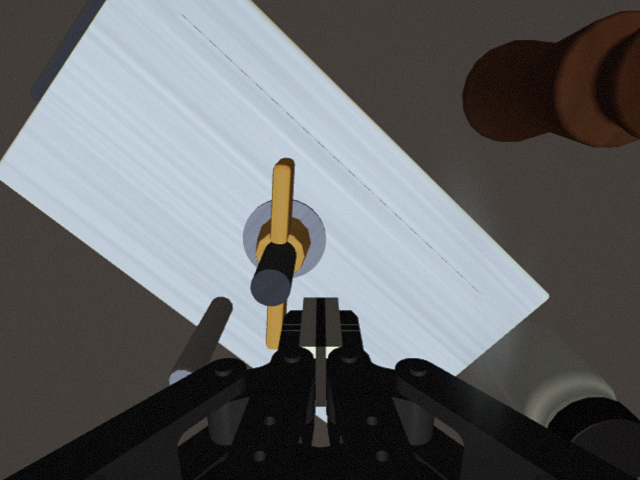

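View pics/l11.png

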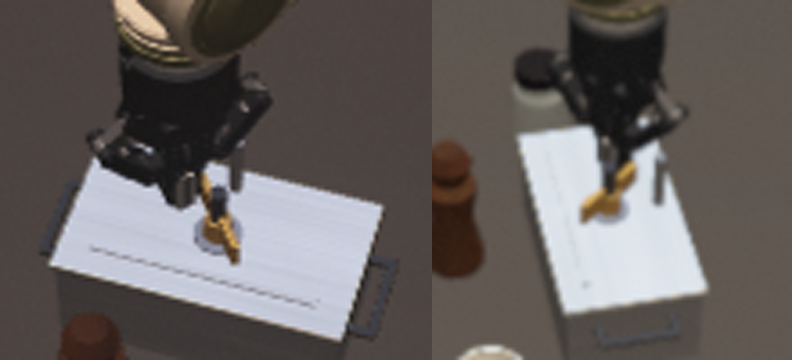

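Call:
jog_arm(dr=[[0,0,0],[0,0,0],[0,0,0],[0,0,0],[0,0,0],[0,0,0],[0,0,0],[0,0,0],[0,0,0],[0,0,0]], slide=[[0.006,0,0],[0,0,-0.0135],[0,0,-0.0135],[0,0,-0.0135],[0,0,-0.0135],[0,0,0],[0,0,0],[-0.0166,-0.0191,0],[-0.0166,-0.0191,0],[-0.0166,-0.0191,0]], gripper=[-1,-1,-1,-1,-1,-1,-1,-1,-1,-1])

```text
time_s: 22.8
position: [0.5276, 0.0374, 0.1618]
tool_rot: [[0.86, -0.511, -0.002], [-0.511, -0.86, 0.0], [-0.002, 0.001, -1.0]]
ft_force: [-0.1, 0.6, 0.6]
grip_width: -0.0001
```

Call:
jog_arm(dr=[[0,0,-0.147],[0,0,-0.147],[0,0,-0.147],[0,0,-0.147],[0,0,-0.147],[0,0,-0.147],[0,0,-0.147],[0,0,-0.147],[0,0,-0.147],[0,0,-0.147]], slide=[[0,0,0],[0,0,0],[0,0,0],[0,0,0],[0,0,0],[0,0,0],[0,0,0],[0,0,0],[0,0,0],[0,0,0]], gripper=[-1,-1,-1,-1,-1,-1,-1,-1,-1,-1])

```text
time_s: 23.8
position: [0.5278, 0.0367, 0.1618]
tool_rot: [[0.589, 0.808, -0.002], [0.808, -0.589, 0.0], [-0.001, -0.002, -1.0]]
ft_force: [0.5, -0.1, 0.2]
grip_width: -0.0001
```

Call:
jog_arm(dr=[[0,0,-0.147],[0,0,-0.147],[0,0,-0.147],[0,0,-0.147],[0,0,-0.147],[0,0,-0.147],[0,0,-0.147],[0,0,-0.147],[0,0,-0.147],[0,0,-0.147]], slide=[[0,0,0],[0,0,0],[0,0,0],[0,0,0],[0,0,0],[0,0,0],[0,0,0],[0,0,0],[0,0,0],[0,0,0]], gripper=[-1,-1,-1,-1,-1,-1,-1,-1,-1,-1])

```text
time_s: 24.8
position: [0.5278, 0.0366, 0.1618]
tool_rot: [[-0.745, 0.668, -0.002], [0.668, 0.745, 0.0], [0.002, -0.001, -1.0]]
ft_force: [-0.4, -0.9, 0.1]
grip_width: 0.0
```

```bash
python3 st.py; python3 look.py 12
```

```text
0.03242716350789465 0.0231945479917266 0.1617769599038688 48.11909334624153 [  -8.86125733 -146.97957664]
24.95 [0.52792058 0.03663486 0.16204333] [-0.40187353 -0.10550084 -0.50181149] [-8.85766629e+00  2.40152030e+01  8.50937321e+01 -3.10700745e-03
  7.09739263e+01 -1.46446194e+02]
[[-0.7413729074870072, 0.6710916691598006, 0.0014777105860145528], [0.6396166905858878, 0.7059317762166347, 0.3042216567760836], [0.20311745658170238, 0.22648686255926964, -0.9526001259289442]] [0.3667059316913364, -0.3781078816706244, 0.18752109493384123]
```

View pics/w12.png

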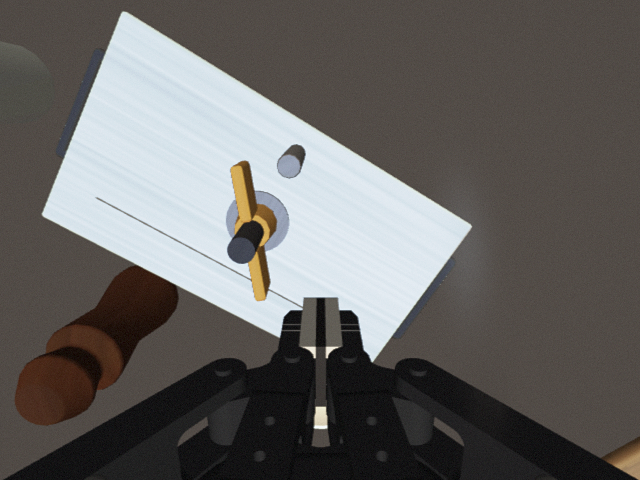

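View pics/l12.png

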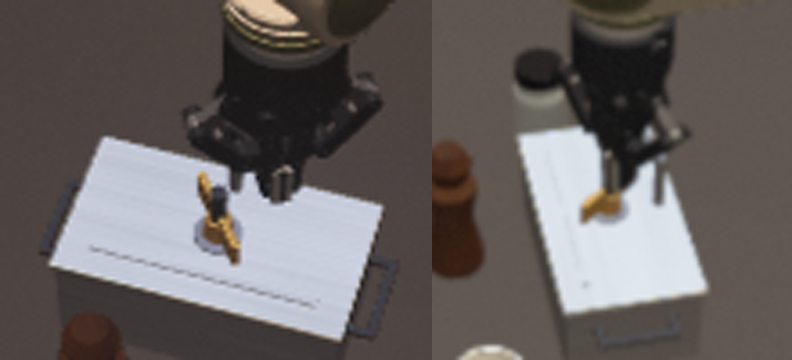

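Call:
jog_arm(dr=[[0,0,-0.145],[0,0,0],[0,0,0],[0,0,0],[0,0,0],[0,0,0],[0,0,0],[0,0,0],[0,0,0],[0,0,0]], slide=[[0,0,0],[0,0,0.0106],[0,0,0.0106],[0,0,0.0106],[0,0,0.0106],[0,0,0.0106],[0,0,0],[-0.005,0,0],[-0.005,0,0],[0,0,0]], gripper=[-1,-1,-1,-1,-1,-1,-1,-1,-1,-1])

```text
time_s: 25.95
position: [0.5374, 0.0305, 0.1103]
tool_rot: [[-0.829, 0.559, 0.002], [0.559, 0.829, -0.0], [-0.001, 0.001, -1.0]]
ft_force: [-0.4, 0.5, -0.4]
grip_width: 0.0002
```

Call:
jog_arm(dr=[[0,0,0.05],[0,0,0.05],[0,0,0.05],[0,0,0.05],[0,0,0.05],[0,0,0],[0,0,0],[0,0,0],[0,0,0],[0,0,0]], slide=[[-0.00145,0.0009,0],[-0.00145,0.0009,0],[-0.00145,0.0009,0],[-0.00145,0.0009,0],[-0.00145,0.0009,0],[0,0,0],[0,0,0],[0,0,0],[0,0,0],[0,0,0]], gripper=[-1,-1,-1,-1,-1,-1,-1,-1,-1,-1])

```text
time_s: 26.95
position: [0.5448, 0.0299, 0.1099]
tool_rot: [[-0.666, 0.746, 0.0], [0.746, 0.666, -0.0], [-0.0, 0.0, -1.0]]
ft_force: [0.1, -0.1, -0.7]
grip_width: -0.0
```

```bash
python3 st.py; python3 look.py 13
```

```text
0.01844778206637481 0.027666779272195387 0.10988107430422163 41.769069058645414 [  -9.29417616 -141.06223935]
27.1 [0.54487899 0.02987108 0.10984758] [0.35798836 0.95237295 1.21601133] [-9.29630111e+00  2.89824438e+01  8.64336210e+01 -3.66728229e-04
  6.45819498e+01 -1.41051328e+02]
[[-0.6660762766669825, 0.745883632233925, -2.8757221998964665e-05], [0.7103074751899379, 0.6343184279231728, 0.3051285346970551], [0.22760862099390428, 0.20321845182611487, -0.9523111762898996]] [0.3408488862822044, -0.40487884487010184, 0.12333246846878895]
```

View pics/w13.png

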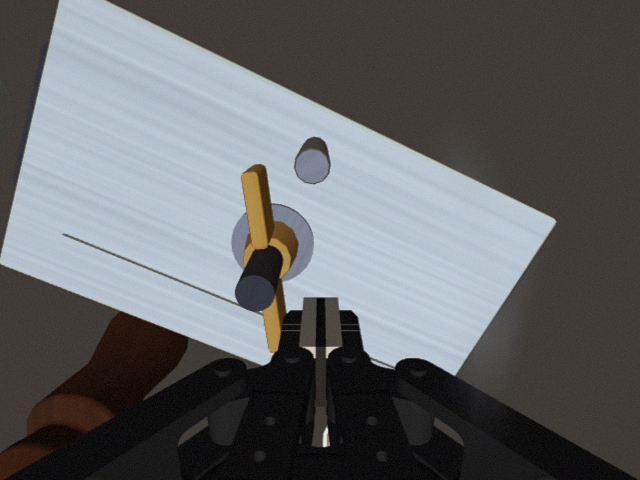

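Call:
jog_arm(dr=[[0,0,0.05],[0,0,0.05],[0,0,0.05],[0,0,0.05],[0,0,0.05],[0,0,0.05],[0,0,0],[0,0,0],[0,0,0],[0,0,0]], slide=[[-0.00145,0.0009,0],[-0.00145,0.0009,0],[-0.00145,0.0009,0],[-0.00145,0.0009,0],[-0.00145,0.0009,0],[-0.00145,0.0009,0],[0,0,0],[0,0,0],[0,0,0],[0,0,0]], gripper=[-1,-1,-1,-1,-1,-1,-1,-1,-1,-1])

```text
time_s: 28.1
position: [0.5542, 0.0258, 0.1098]
tool_rot: [[-0.416, 0.909, 0.0], [0.909, 0.416, -0.0], [-0.0, -0.0, -1.0]]
ft_force: [0.6, 0.9, -0.6]
grip_width: -0.0
```

```bash
python3 st.py; python3 look.py 14
```

```text
0.018189329899023016 0.02777944687490805 0.10984476323733912 24.600048041195848 [  -9.55910227 -124.15648584]
28.25 [0.5541813  0.02581706 0.10980453] [0.17661596 0.71889816 0.26332325] [-9.56015039e+00  2.97484346e+01  8.49408047e+01 -3.66971673e-04
  6.53148660e+01 -1.24138090e+02]
[[-0.41605784608994606, 0.9093381458966672, -7.158357975038726e-05], [0.8659778335669887, 0.3962428196430163, 0.3050803495015367], [0.2774495638447146, 0.12686908330466592, -0.9523266116326969]] [0.20735264059157613, -0.4890886525849897, 0.09634662636074942]
```

View pics/w14.png

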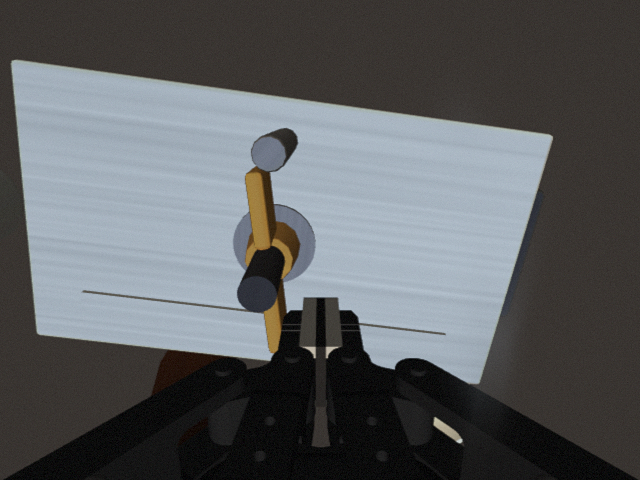

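Call:
jog_arm(dr=[[0,0,0.04],[0,0,0.04],[0,0,0.04],[0,0,0.04],[0,0,0],[0,0,0],[0,0,0],[0,0,0],[0,0,0],[0,0,0]], slide=[[-0.00115,0.0007,0],[-0.00115,0.0007,0],[-0.00115,0.0007,0],[-0.00115,0.0007,0],[0,0,0],[0,0,0],[0,0,0],[0,0,0],[0,0,0],[0,0,0]], gripper=[-1,-1,-1,-1,-1,-1,-1,-1,-1,-1])

```text
time_s: 29.25
position: [0.5585, 0.0226, 0.1098]
tool_rot: [[-0.266, 0.964, -0.0], [0.964, 0.266, -0.0], [-0.0, -0.0, -1.0]]
ft_force: [0.3, -0.4, -0.3]
grip_width: -0.0
```

```bash
python3 st.py; python3 look.py 15
```

```text
0.018120991739102404 0.02778612848049213 0.10984213886537797 15.404689692656717 [  -9.82270098 -115.22697189]
29.4 [0.558493   0.02254387 0.10981328] [ 0.48279306  1.26460789 -0.61221856] [-9.82401905e+00  3.00972088e+01  8.42521645e+01  1.22766341e-03
  6.56531037e+01 -1.15220776e+02]
[[-0.26563316853294644, 0.9640741711323827, -0.00011104304640729532], [0.9180878413385135, 0.252997614321248, 0.30513427000936344], [0.29420016206918953, 0.08095183569980301, -0.9523093325885746]] [0.12688678302320952, -0.517437075649968, 0.08723590657438614]
```

View pics/w15.png

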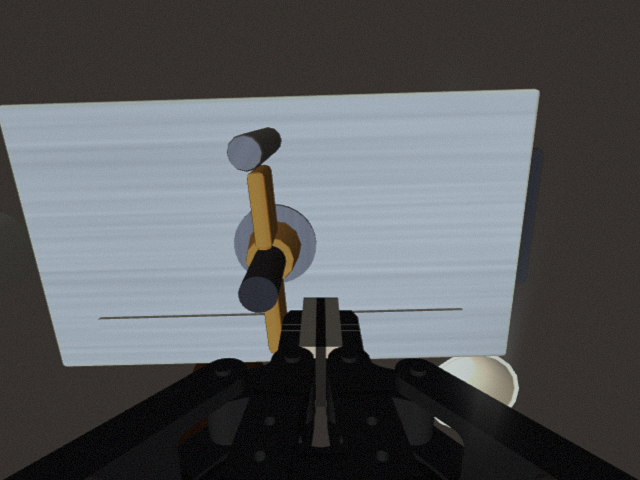

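View pics/l15.png

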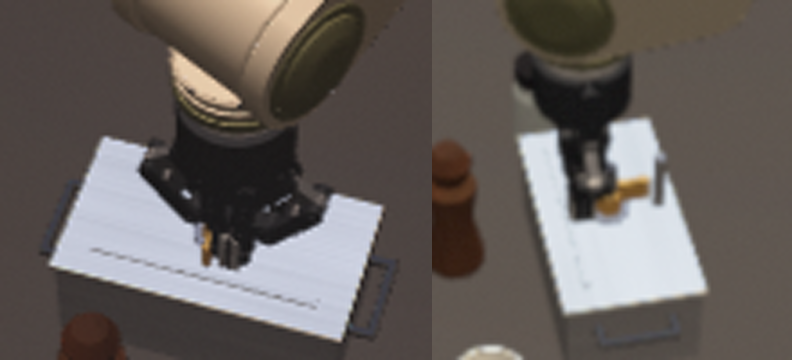

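Call:
jog_arm(dr=[[0,0,0.04],[0,0,0.04],[0,0,0.04],[0,0,0.04],[0,0,0],[0,0,0],[0,0,0],[0,0,0],[0,0,0],[0,0,0]], slide=[[-0.00115,0.0007,0],[-0.00115,0.0007,0],[-0.00115,0.0007,0],[-0.00115,0.0007,0],[0,0,0],[0,0,0],[0,0,0],[0,0,0],[0,0,0],[0,0,0]], gripper=[-1,-1,-1,-1,-1,-1,-1,-1,-1,-1])

```text
time_s: 30.4
position: [0.5622, 0.0186, 0.1099]
tool_rot: [[-0.109, 0.994, 0.0], [0.994, 0.109, -0.0], [-0.0, 0.0, -1.0]]
ft_force: [1.3, 1.0, 0.4]
grip_width: 0.0001
```

```bash
python3 st.py; python3 look.py 16
```

```text
0.018000157018767865 0.02781544432636878 0.10987631580845504 6.237083082083956 [ -10.15970857 -106.39583059]
30.55 [0.56219089 0.01861496 0.10982914] [-0.56273568  1.43454556  0.2521213 ] [-1.01593842e+01  3.03941664e+01  8.36626699e+01 -3.49430241e-03
  6.59416813e+01 -1.06390975e+02]
[[-0.10864090454522966, 0.9940810416873447, -0.0001908334297977493], [0.9466492842757892, 0.10351578015994736, 0.30518783697587504], [0.30340119716265157, 0.03297523033552718, -0.9522921546167377]] [0.04285599460344342, -0.5331660714373195, 0.0821812663392435]
```

View pics/w16.png

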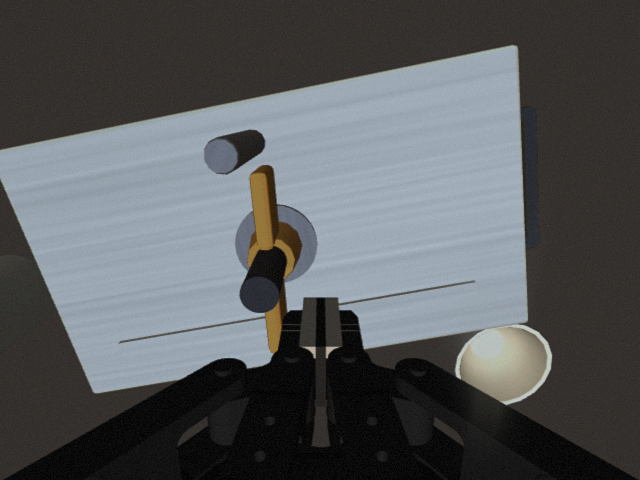

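Call:
jog_arm(dr=[[0,0,0.04],[0,0,0.04],[0,0,0.04],[0,0,0.04],[0,0,0.04],[0,0,0],[0,0,0],[0,0,0],[0,0,0],[0,0,0]], slide=[[-0.00115,0.0007,0],[-0.00115,0.0007,0],[-0.00115,0.0007,0],[-0.00115,0.0007,0],[-0.00115,0.0007,0],[0,0,0],[0,0,0],[0,0,0],[0,0,0],[0,0,0]], gripper=[-1,-1,-1,-1,-1,-1,-1,-1,-1,-1])

```text
time_s: 31.55
position: [0.5658, 0.013, 0.1099]
tool_rot: [[0.091, 0.996, 0.0], [0.996, -0.091, -0.0], [-0.0, 0.0, -1.0]]
ft_force: [-0.5, -0.0, 0.4]
grip_width: 0.0003
```

```bash
python3 st.py; python3 look.py 17
```

```text
0.017901936386807187 0.027821870508887774 0.10985662709066767 -5.213332422944291 [-10.6652172  -95.45128343]
31.7 [0.56583635 0.01297926 0.10983246] [ 0.22935282  0.51261368 -0.5139246 ] [-1.06676506e+01  3.06888508e+01  8.30789635e+01 -5.25603307e-04
  6.62329248e+01 -9.54424323e+01]
[[0.09094036590631303, 0.9958563128505041, -0.0002323889575050422], [0.9483422671556617, -0.08653021708775469, 0.3052203562294113], [0.30393550989459683, -0.02797723514838013, -0.9522817230938367]] [-0.06410356372362339, -0.5345846196606634, 0.08173335913837736]
```

View pics/w17.png

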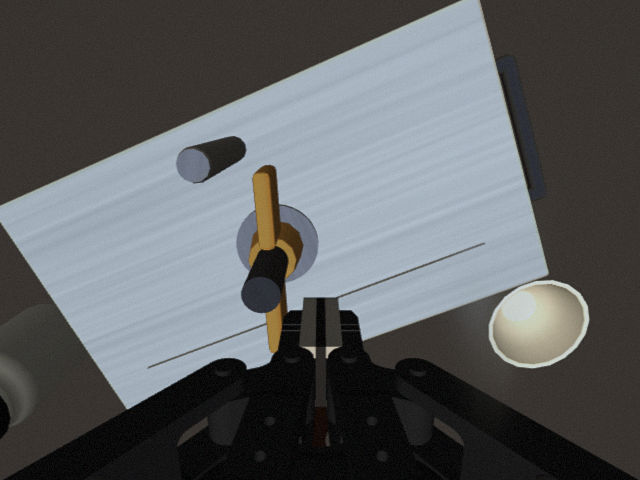

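View pics/l17.png

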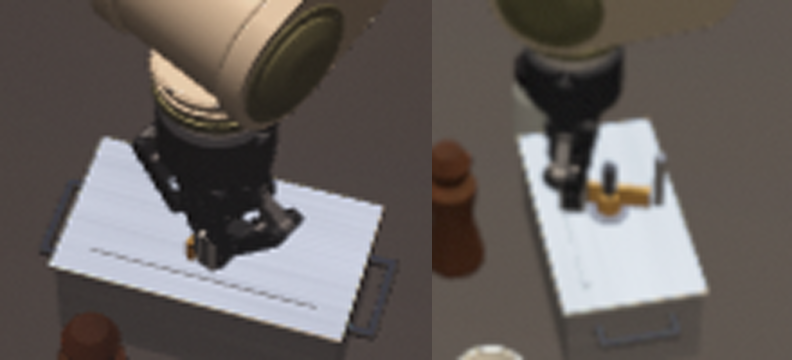

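Call:
jog_arm(dr=[[0,0,0.04],[0,0,0.04],[0,0,0.04],[0,0,0.04],[0,0,0.04],[0,0,0],[0,0,0],[0,0,0],[0,0,0],[0,0,0]], slide=[[-0.00115,0.0007,0],[-0.00115,0.0007,0],[-0.00115,0.0007,0],[-0.00115,0.0007,0],[-0.00115,0.0007,0],[0,0,0],[0,0,0],[0,0,0],[0,0,0],[0,0,0]], gripper=[-1,-1,-1,-1,-1,-1,-1,-1,-1,-1])

```text
time_s: 32.7
position: [0.5683, 0.0068, 0.1099]
tool_rot: [[0.287, 0.958, 0.0], [0.958, -0.287, -0.0], [-0.0, 0.0, -1.0]]
ft_force: [0.0, 0.2, -1.3]
grip_width: -0.0001
```

```bash
python3 st.py; python3 look.py 18
```

```text
0.01779509676652807 0.027865453602468365 0.10985974615762893 -16.672920921307465 [-11.24990506 -84.57609295]
32.85 [0.56831636 0.00674405 0.10984554] [-0.19672979  1.01701303 -0.15297354] [-1.12510750e+01  3.08875581e+01  8.26824347e+01 -5.28643619e-04
  6.64280421e+01 -8.45663850e+01]
[[0.28696959389398097, 0.9579396488577566, -0.00028517819515787405], [0.9122320771890421, -0.2731861104066004, 0.30529000381322485], [0.29237149233071574, -0.0878690971115109, -0.9522593828601109]] [-0.16925037531518208, -0.5157543544817321, 0.08777281329730974]
```

View pics/w18.png

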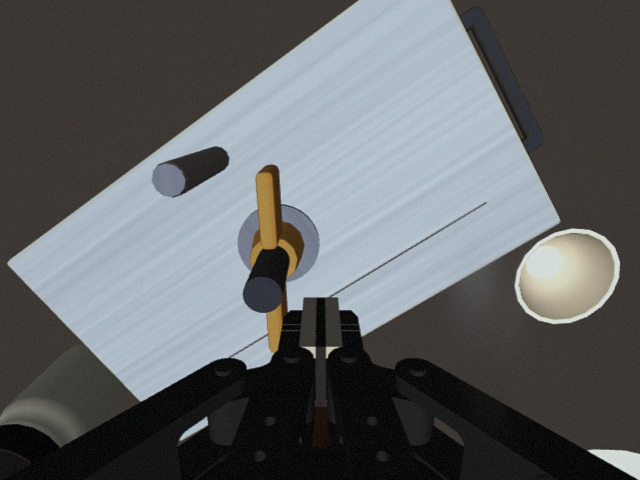

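Call:
jog_arm(dr=[[0,0,0.04],[0,0,0.04],[0,0,0.04],[0,0,0.04],[0,0,0.04],[0,0,0.04],[0,0,0],[0,0,0],[0,0,0],[0,0,0]], slide=[[-0.00115,0.0007,0],[-0.00115,0.0007,0],[-0.00115,0.0007,0],[-0.00115,0.0007,0],[-0.00115,0.0007,0],[-0.00115,0.0007,0],[0,0,0],[0,0,0],[0,0,0],[0,0,0]], gripper=[-1,-1,-1,-1,-1,-1,-1,-1,-1,-1])

```text
time_s: 33.85
position: [0.5696, -0.0012, 0.1099]
tool_rot: [[0.506, 0.862, 0.0], [0.862, -0.506, -0.0], [-0.0, 0.0, -1.0]]
ft_force: [0.1, 0.7, -0.0]
grip_width: 0.0
```

```bash
python3 st.py; python3 look.py 19
```

```text
0.01766702283816694 0.027979744748081452 0.10985954164140131 -30.409866731914178 [-12.02610654 -71.61375132]
34.0 [ 0.56954476 -0.00121689  0.10983611] [-0.08906636  1.27093191 -0.28832995] [-1.20275479e+01  3.09896181e+01  8.24818460e+01 -1.85613200e-03
  6.65281404e+01 -7.15995146e+01]
[[0.5063362403199696, 0.8623360755606626, -0.00032330369012690364], [0.8211856771617915, -0.48205953728082407, 0.30540577293320836], [0.26320656405752957, -0.15490350319872065, -0.9522222478674799]] [-0.28706713735213857, -0.46755654420467146, 0.10322360274915825]
```

View pics/w19.png

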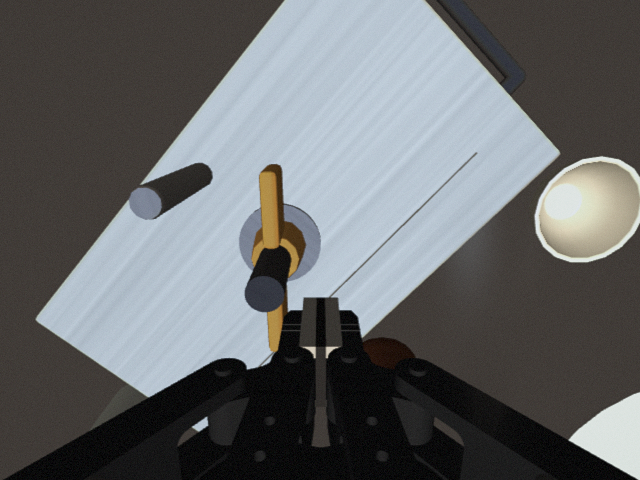

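Call:
jog_arm(dr=[[0,0,0.05],[0,0,0.05],[0,0,0.05],[0,0,0.05],[0,0,0.05],[0,0,0.05],[0,0,0],[0,0,0],[0,0,0],[0,0,0]], slide=[[-0.00145,0.0009,0],[-0.00145,0.0009,0],[-0.00145,0.0009,0],[-0.00145,0.0009,0],[-0.00145,0.0009,0],[-0.00145,0.0009,0],[0,0,0],[0,0,0],[0,0,0],[0,0,0]], gripper=[-1,-1,-1,-1,-1,-1,-1,-1,-1,-1])

```text
time_s: 35.0
position: [0.5685, -0.0114, 0.1098]
tool_rot: [[0.738, 0.674, 0.0], [0.674, -0.738, -0.0], [-0.0, 0.0, -1.0]]
ft_force: [0.3, 0.7, -0.2]
grip_width: -0.0001
```

```bash
python3 st.py; python3 look.py 20
```

```text
0.017529975569120382 0.028313018242341535 0.10983529534865966 -47.59208289250851 [-13.06907351 -55.47423735]
35.15 [ 0.56855039 -0.01138066  0.10983752] [ 0.41498527  0.10965906 -0.4201254 ] [-1.30698811e+01  3.09137951e+01  8.26320272e+01 -3.61728810e-03
  6.64505260e+01 -5.54559759e+01]
[[0.7385029262534694, 0.6742501892413573, -0.00033199858239910856], [0.6420892465091081, -0.7031267730386187, 0.3055063674519192], [0.20575428897700032, -0.22583051907192456, -0.9521899753847843]] [-0.4119888063463935, -0.37237757586233344, 0.13375194078434258]
```

View pics/w20.png

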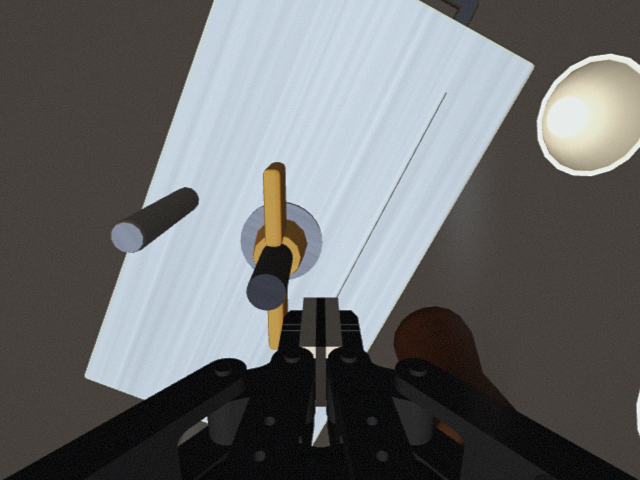

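View pics/l20.png

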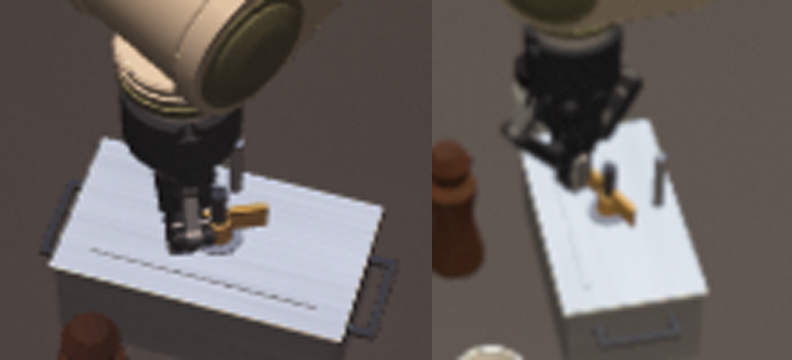

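Call:
jog_arm(dr=[[0,0,0.05],[0,0,0.05],[0,0,0.05],[0,0,0.05],[0,0,0.05],[0,0,0.05],[0,0,0],[0,0,0],[0,0,0],[0,0,0]], slide=[[-0.00145,0.0009,0],[-0.00145,0.0009,0],[-0.00145,0.0009,0],[-0.00145,0.0009,0],[-0.00145,0.0009,0],[-0.00145,0.0009,0],[0,0,0],[0,0,0],[0,0,0],[0,0,0]], gripper=[-1,-1,-1,-1,-1,-1,-1,-1,-1,-1])

```text
time_s: 36.15
position: [0.5646, -0.0207, 0.1098]
tool_rot: [[0.905, 0.426, 0.0], [0.426, -0.905, -0.0], [0.0, 0.0, -1.0]]
ft_force: [-0.1, 1.2, -0.4]
grip_width: -0.0002
```

```bash
python3 st.py; python3 look.py 21
```

```text
0.017555454107969215 0.028647778312294866 0.10983898390748141 -64.78054232030479 [-14.10686242 -39.32592938]
36.3 [ 0.56457988 -0.02070907  0.10983466] [-0.37120779  1.85845543 -0.29108983] [-1.41047527e+01  3.05995706e+01  8.32552863e+01  2.10335154e-04
  6.61390874e+01 -3.93068879e+01]
[[0.9047696052020785, 0.4259012670432194, -0.0002687628279460244], [0.4056082903753964, -0.8614671113363535, 0.30554268255768985], [0.1298994853000789, -0.27655474470126445, -0.9521783430124819]] [-0.5018438748306351, -0.2462273904217912, 0.1742100962085784]
```

View pics/w21.png

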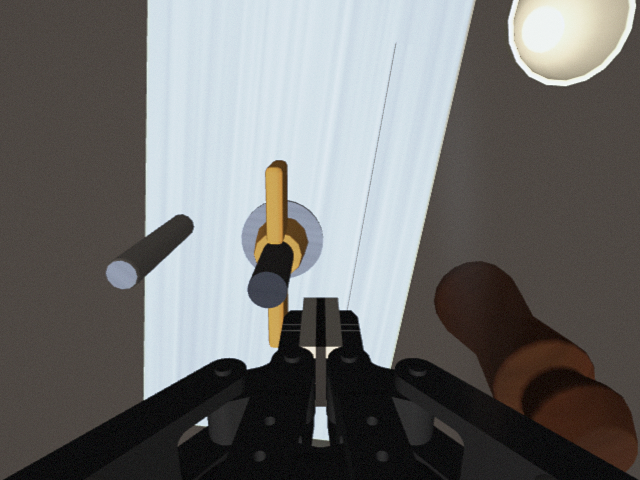

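Call:
jog_arm(dr=[[0,0,0.05],[0,0,0.05],[0,0,0.05],[0,0,0.05],[0,0,0.05],[0,0,0],[0,0,0],[0,0,0],[0,0,0],[0,0,0]], slide=[[-0.00145,0.0009,0],[-0.00145,0.0009,0],[-0.00145,0.0009,0],[-0.00145,0.0009,0],[-0.00145,0.0009,0],[0,0,0],[0,0,0],[0,0,0],[0,0,0],[0,0,0]], gripper=[-1,-1,-1,-1,-1,-1,-1,-1,-1,-1])

```text
time_s: 37.3
position: [0.5592, -0.0274, 0.1098]
tool_rot: [[0.982, 0.189, 0.0], [0.189, -0.982, -0.0], [-0.0, 0.0, -1.0]]
ft_force: [0.4, 0.2, -0.9]
grip_width: 0.0002
```

```bash
python3 st.py; python3 look.py 22
```

```text
0.01758017933113069 0.02896726626160541 0.10982952539796177 -79.12058615060639 [-14.91987361 -25.79723564]
37.45 [ 0.55924755 -0.02741876  0.10983002] [1.28162379 0.65205853 0.345982  ] [-1.49201944e+01  3.01759868e+01  8.40933195e+01 -7.61185017e-04
  6.57276651e+01 -2.57869136e+01]
[[0.9820443772997877, 0.18864986563914138, -0.00026307453038822], [0.17970162358477848, -0.9350367852857816, 0.30563628162151757], [0.05741225909916125, -0.30019566678546, -0.9521483047027738]] [-0.5439614284810157, -0.12552888348925542, 0.21294256443178303]
```

View pics/w22.png

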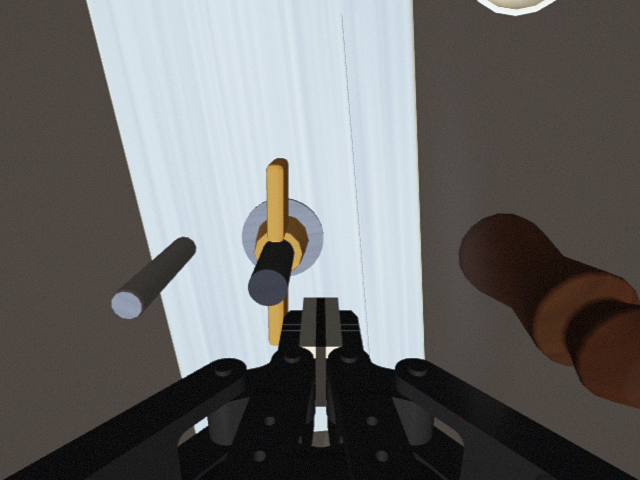

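View pics/l22.png

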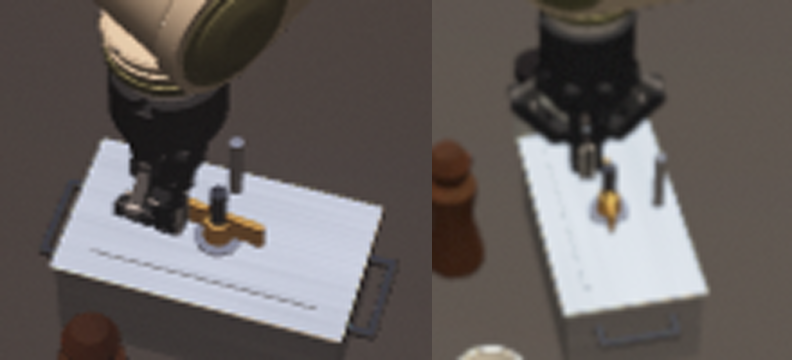

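Call:
jog_arm(dr=[[0,0,0.05],[0,0,0.05],[0,0,0.05],[0,0,0.05],[0,0,0],[0,0,0],[0,0,0],[0,0,0],[0,0,0],[0,0,0]], slide=[[-0.00145,0.0009,0],[-0.00145,0.0009,0],[-0.00145,0.0009,0],[-0.00145,0.0009,0],[0,0,0],[0,0,0],[0,0,0],[0,0,0],[0,0,0],[0,0,0]], gripper=[-1,-1,-1,-1,-1,-1,-1,-1,-1,-1])

```text
time_s: 38.45
position: [0.5543, -0.0316, 0.1099]
tool_rot: [[1.0, -0.01, 0.001], [-0.01, -1.0, 0.0], [0.001, -0.0, -1.0]]
ft_force: [5.0, 2.8, -0.7]
grip_width: 0.0001
```

```bash
python3 st.py; python3 look.py 23
```

```text
0.01805259265457441 0.02907992240332164 0.10989205887883656 -90.55903961730701 [-15.48564325 -14.93501637]
38.6 [ 0.55426572 -0.03154488  0.10989637] [ 4.95772186  2.39164355 -0.93409068] [-1.54843405e+01  2.97532493e+01  8.49122773e+01  1.92373128e-02
  6.52841888e+01 -1.49358556e+01]
[[0.9999529563170552, -0.00967698249647589, 0.000664200682888793], [-0.009417115914757471, -0.9521276530544589, 0.3055556417689886], [-0.0023244527597418626, -0.3055475221610762, -0.9521739907288987]] [-0.5546288560261264, -0.024225251323768668, 0.24500165700793716]
```

View pics/w23.png

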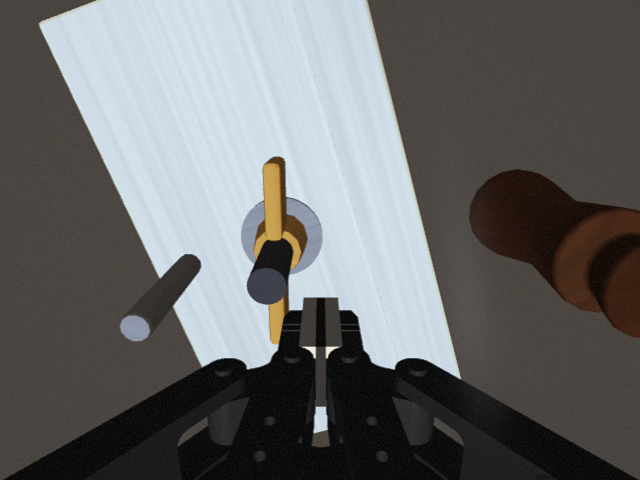

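Call:
jog_arm(dr=[[0,0,0.04],[0,0,0.04],[0,0,0],[0,0,0],[0,0,0],[0,0,0],[0,0,0],[0,0,0],[0,0,0],[0,0,0]], slide=[[-0.00115,0.0007,0],[-0.00115,0.0007,0],[0,0,0],[0,0,0],[0,0,0],[0,0,0],[0,0,0],[0,0,0],[0,0,0],[0,0,0]], gripper=[-1,-1,-1,-1,-1,-1,-1,-1,-1,-1])

```text
time_s: 39.6
position: [0.5535, -0.0327, 0.1102]
tool_rot: [[0.996, -0.09, 0.005], [-0.09, -0.996, 0.0], [0.005, -0.001, -1.0]]
ft_force: [12.7, 4.6, -4.4]
grip_width: -0.0001
```

```bash
python3 st.py; python3 look.py 24
```

```text
0.019685316740796568 0.028760578501837678 0.11015121938714567 -95.15201670699118 [-15.65972984 -10.55226725]
39.75 [ 0.55350279 -0.03272734  0.11013749] [12.51136948  4.28426848 -4.27000744] [-15.6611991   29.59230043  85.17902554   0.10388115  64.95211249
 -10.55183208]
[[0.9959516843469275, -0.08975942979024595, 0.0048463605158224335], [-0.08695691241966111, -0.948390494692093, 0.30494911864133645], [-0.022775816757227316, -0.30413601289787845, -0.9523563134823141]] [-0.5547800184480769, 0.01767448733730656, 0.25625448223566616]
```

View pics/w24.png

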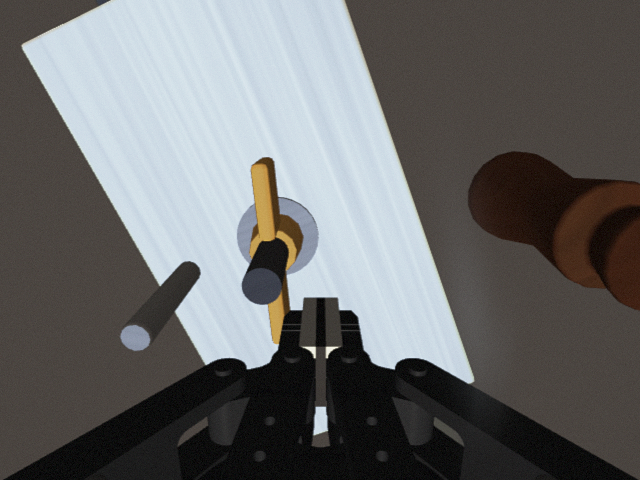

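Call:
jog_arm(dr=[[0,0,0],[0,0,0],[0,0,0],[0,0,0],[0,0,0],[0,0,0],[0,0,0],[0,0,0],[0,0,0],[0,0,0]], slide=[[0.005,0,0],[0.007,0,0],[0,0,0],[0,0,-0.015],[0,0,-0.03],[0,0,-0.03],[0,0,-0.03],[0,0,-0.02],[0,0,0],[0,0,0]], gripper=[-1,-1,-1,-1,-1,-1,-1,-1,-1,-1])

```text
time_s: 40.75
position: [0.563, -0.0341, 0.2342]
tool_rot: [[0.996, -0.09, -0.001], [-0.09, -0.996, 0.0], [-0.001, 0.0, -1.0]]
ft_force: [-0.7, 0.2, -0.3]
grip_width: -0.0004
```

```bash
python3 st.py; python3 look.py 25; python3 - <<'E'
from rig import viewer
import cv2
for n in("scene","side"): cv2.imwrite(f"pics/{n}F.png",viewer.get_image(n)["pixels"])
a=cv2.imread("pics/sceneF.png")[195:295,280:400]
cv2.imwrite("pics/aF.png",cv2.resize(a,(720,600),interpolation=cv2.INTER_CUBIC))
E
```

```text
0.02927491475808707 0.029235310735770396 0.23418391628384416 -95.18096576051356 [-15.4789748  -10.29634598]
40.9 [ 0.56297599 -0.03400489  0.23342676] [-0.06567336  0.54699094  0.14673142] [-1.54771542e+01  2.36527801e+01  7.28650351e+01 -9.19282508e-03
  8.36417648e+01 -1.02900358e+01]
[[0.9959048957974568, -0.09035450309675322, -0.003082579568860255], [-0.08510374133994586, -0.9484457434640701, 0.30529989340783187], [-0.030508879635331124, -0.303787319477013, -0.9522512655745704]] [-0.562970889502251, -0.02142173210062347, 0.37779259540208804]
```

View pics/w25.png

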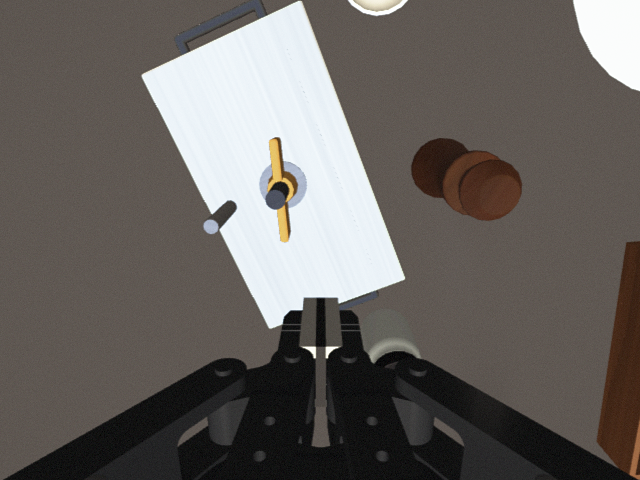

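View pics/aF.png

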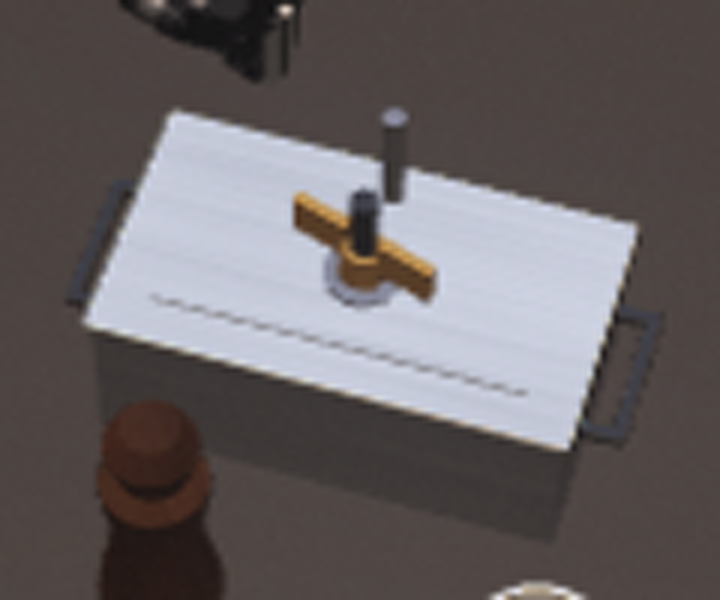

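View pics/sideF.png

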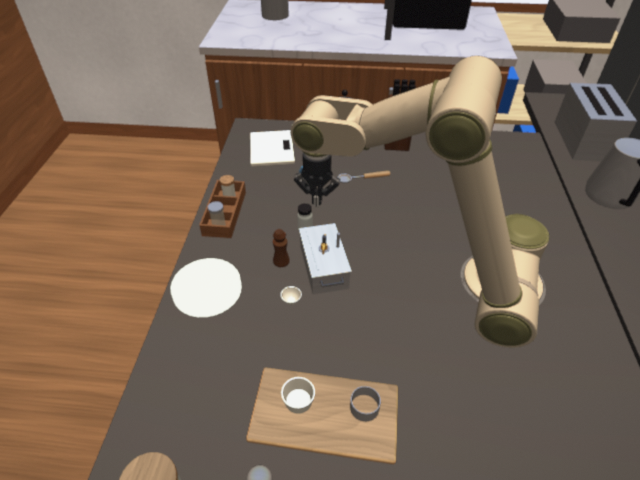

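```bash
python3 - <<'E'
from wr import *
from scipy.optimize import least_squares
wcam([[0.9959048957974568, -0.09035450309675322, -0.003082579568860255], [-0.08510374133994586, -0.9484457434640701, 0.30529989340783187], [-0.030508879635331124, -0.303787319477013, -0.9522512655745704]], [-0.562970889502251, -0.02142173210062347, 0.37779259540208804])
wing((275,139),(285,241),.1105)
def z(sc):
    def res(p):
        x,y,a,zz=p;c,s=np.cos(a),np.sin(a);r=[]
        for (u,v),m in zip([(-.058,-.103),(-.058,.103),(.058,.103),(.058,-.103)],sc):
            r+=list(proj("scene",[x+c*u-s*v,y+s*u+c*v,zz])-A(m))
        return r+[(x-.5365)*1e4,(y+.0025)*1e4]
    return least_squares(res,[.53,0,.3,.09]).x
print(z([(175,95),(640,212),(568,440),(83,312)]),z([(175,110),(637,226),(568,450),(83,324)]))
E
```

```text
wing 0.06632152082588393 [ 0.53950967 -0.00253061] -91.38660103137971
[ 0.53649899 -0.00249993  0.29393611  0.09001796] [ 0.53649954 -0.00250101  0.29690477  0.08080112]
```

```bash
python3 - <<'E'
from rig import env,observe
print(observe()["qvel"].round(2)); print(env.close_job())
E
```

```text
[ 0.03 -0.21 -0.44  0.03 -0.03 -0.04]
the job is handed in; nothing more can be done
None
```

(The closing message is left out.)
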